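# Return sanding platens from the lipped transit tray to their own bays

## Task

Unload the sanding platens from the undivided transit tray (there may be two or three): raise each one's free near edge over the stop so that its far edge tilts clear of the retaining lip, then put it away in the storage bay of its own width on the board beside, far edge down first and under the bay's lip, then pivoted down until it lies flat on the bay floor. When all are in, slide the comb-shaped keeper fully shut over them (it has an upright post to move it by). Leave the block, the tape measure and the cork block where they are.

Things in the scene. Friction and masses are not known exactly. Their poses are not given: they have to be found in the camera images.
- transit_tray: fixed undivided plywood tray, floor 148 (x) x 284 (y) mm. Origin: centre of its floor's top, 10 mm over the bench; x from the lip (on the far side from the robot) to the stop (near side), z up. Plates lie flat in it side by side, 90 mm apart, far edges caught under the lip. Lip and stop as at the two tray points, along the whole width; end walls 16 mm high inside y = +-134 mm
- tray_lip (a point): middle of the lip's inner lower edge: 49 mm on the -x side of the tray's origin, 18 mm above the floor. The lip is 5 mm thick and overhangs from a wall 14 mm further out (x = -63). It stops a plate lifted flat; a plate with its caught edge on the floor may tilt 0.4 rad under it. The bays' lips are alike
- tray_stop (a point): middle of the stop's inner top edge: 63 mm on the +x side of the tray's origin, 18 mm above the floor, 10 mm thick. It stops a plate drawn out flat: tilted 0.18 to 0.4 rad, this edge up, the plate clears it, can be drawn 20 mm away from the lip and lifted out. The bays' stops are 12 mm high, 16.5 with the keeper on them
- storage_board: fixed plywood board 148 x 304 x 10 mm carrying the three bays side by side, 90 mm apart, in any order. Origin: centre of its top, 10 mm over the bench; axes as the tray's
- keeper (a joint): comb-shaped steel keeper bar sliding on top of the bays' stops (13 to 17 mm over the floor) with a friction of 1.5 N. 0 = open, its three tabs standing in the gaps beside the bays; 0.045 m = shut, a tab across the near edge of each plate. It slides along the storage board's +y
- keeper_post (a point): top centre of the upright steel post on the keeper bar, 10 mm diameter, 37 mm tall, by which the keeper is slid; its top is 54 mm above the board. Moves with the keeper
- bay_narrow: the narrow storage bay, fixed; one brass stud on its lip. Origin: centre of its floor (board top, 10 mm over the bench); x from lip to stop, z up. Lip (inner edge x=-49, underside 18, top 23 mm, wall x=-63) and stop (x=+63, 12 mm high). Side guides 10 mm high, x -52 to +52, inner faces y=+-23 mm. Plate goes in tilted, one edge first under the lip
- plate_narrow: the narrow sanding platen, loose: aluminium plate 120 (x) x 36 (y) x 10 mm with one brass stud, about 0.22 kg, balanced at its middle, alike both ways round. Origin: centre of its underside, z up. Dark wooden grip rib across its middle, 18 (x) x 32 (y) mm, top 58 mm above the underside: grip across the 18 mm. May be absent (None)
- bay_medium: the medium storage bay, fixed; two brass studs on its lip. Origin: centre of its floor (board top, 10 mm over the bench); x from lip to stop, z up. Lip (inner edge x=-49, underside 18, top 23 mm, wall x=-63) and stop (x=+63, 12 mm high). Side guides 10 mm high, x -52 to +52, inner faces y=+-30 mm. Plate goes in tilted, one edge first under the lip
- plate_medium: the medium sanding platen, loose: aluminium plate 120 (x) x 50 (y) x 10 mm with two brass studs, about 0.28 kg, balanced at its middle, alike both ways round. Origin: centre of its underside, z up. Dark wooden grip rib across its middle, 18 (x) x 32 (y) mm, top 58 mm above the underside: grip across the 18 mm. May be absent (None)
- bay_wide: the wide storage bay, fixed; three brass studs on its lip. Origin: centre of its floor (board top, 10 mm over the bench); x from lip to stop, z up. Lip (inner edge x=-49, underside 18, top 23 mm, wall x=-63) and stop (x=+63, 12 mm high). Side guides 10 mm high, x -52 to +52, inner faces y=+-37 mm. Plate goes in tilted, one edge first under the lip
- plate_wide: the wide sanding platen, loose: aluminium plate 120 (x) x 64 (y) x 10 mm with three brass studs, about 0.34 kg, balanced at its middle, alike both ways round. Origin: centre of its underside, z up. Dark wooden grip rib across its middle, 18 (x) x 32 (y) mm, top 58 mm above the underside: grip across the 18 mm. May be absent (None)
- blank_5: hardwood block blank 46x82x30 mm, a bystander on the bench; origin: centre of its underside
- tape_measure: tape measure 64x103x36 mm, a bystander on the bench; origin: centre of its underside
- cork_block: cork sanding block 65x110x29 mm, a bystander on the bench; origin: centre of its underside
Things that resemble listed ones, but are neither listed nor needed, are in the scene too. What is shaped like the plate_wide but green is not meant.

How it is judged:
By the outcome, as a careful person would: the job done as asked, in the order asked, and still so for the second after the job is handed in, with the robot touching nothing.
Of plate_narrow, plate_medium, plate_wide only 2 to 3 are there at a start; the rules pass over those that are not, and their reading is None.
At some moment in a run one of plate_narrow, plate_medium, plate_wide may be knocked a few centimetres aside while the robot is not near it.
Once in a run the grip may slacken for a moment while it holds something.
It also fails if it takes over 210 s, if anything falls off the work surface, if the arm or the gripper's body presses on something with over 40 N, if the wrist force passes 120 N, or if a joint passes its speed limit or range.

## Robot

A 6-joint arm with a two-finger parallel gripper is mounted at the origin on a cart in front of the work surface, level with it; the furniture and walls round the work are solid. World frame = base frame: x ahead of the robot, y to its left, z up, the work surface at z = 0. Lengths are in m, angles in rad, forces in N, time in s.
With the tool pointing down it reaches from about 0.25 to 0.775 m from the base axis. Payload 4 kg.
Tool frame: the origin (TCP) lies at the very end of the fingers, on their centre line; the grasp point (between the pads) lies 19 mm behind it (robot.hold_point_z is the distance from the TCP to the grasp point, in m); z points along the fingers, y is the line along which they close (so a half turn about z gives the same grasp; the last joint's range is limited). The gripper opens to 94 mm and grips with 3 to 60 N. Pads are 16 mm wide; open, the fingers measure 119 mm over their backs; the gripper's body (75 mm by 177 mm) begins 78 mm behind the grasp point.
Start: joints at [-1.253, 0.087, 1.371, -0, 1.684, -0.103], TCP at [0.225, -0.502, 0.206] pointing down, gripper open.
Joint ranges: [-3.1, 3.1], [-0.76, 2.03], [0.27, 2.55], [-1.08, 4.22], [0.17, 2.65], [-2.57, 2.57]. Speed limits (rad/s): [2.79, 2.79, 3.14, 3.14, 3.14, 3.14].

## Interface

Orientations are given as [roll, pitch, yaw] about the fixed x, y, z axes, in that order (R = Rz(yaw) Ry(pitch) Rx(roll)).
In Python, from bench import robot gives the robot as it stands.
- The arm moves only by the tool carry_out, never from a script. Its argument "steps" is a list of rows, each a list of 3 entries, a list of its own where there are three numbers: the shift along the tool's x, y, z in m, then the turn about the tool's z in units of 10 degrees (1.0 is 10 degrees), then the closure, from -1 (fully open) to 1 (shut). In form: [[[tx, ty, tz], roll, jaw], ...]. A call has 1 to 10 rows; each row is the pose to reach, as a shift and turn from the pose commanded when the call began, along the tool's axes at that moment; what a row does not reach only later rows make up. A row lasts 1/8 s, in which the tool goes at most 62.5 mm and 10.7 degrees, less where a joint would pass 70% of its speed; a pose out of reach is approached as far as the arm can. A call with a gripper value outside its range is refused whole. The fingers move at their own pace and stop on an object; the grip force is fixed at half the most. Time passes only in rows, so rows that repeat a pose let the fingers close. It gives the time, the measured TCP pose, the force, the opening and the grip force at its end, in the units of the state.
- robot.get_obs(): the state, without advancing time (a new reading comes with each control period).
- robot.snapshot(name): name is "scene" or "top" or "wrist"; returns a dict with "image" (420x560x3 uint8, red, green, blue), "z_map" (420x560 float32, m along the optical axis (not along the pixel's ray), 0 where there is no reading), "mtx" (3x3 intrinsics, pixels), "R" (3x3) and "t" (3): a world point X has camera coordinates R X + t. Camera axes: x right, y down, z forward; pixel columns grow to the right and rows downward; lengths in m; the calibration is good to about 2 mm. The wrist camera is an equidistant fisheye: a pixel r from the principal point sees the ray r / f radians off the axis. A picture is of the moment at which its call begins.
- robot.close_job(): hands the job in; it is judged then, once.
The state is a dict: "time": time; "joint_positions": joint angles; "qvel": joint speeds; "joint_torque": joint torques, N m; "tool_pos": TCP position; "ee_rot": TCP orientation; "wrist_force": force on the tool from outside, world axes, zero at the start; "wrist_torque": the same for the moment, N m; "width": finger opening in m; "finger_force": force on a finger pad.
Only numpy, scipy, OpenCV 4.12 (cv2) and the standard library are available. Lean on these libraries where they do the work, as an engineer would, in place of code of your own. Each camera call takes 0.05 s, during which the arm holds its last target. There are 200 camera calls.

## Working session

There is one attempt and no reset: what is moved stays moved. The work goes in short steps, Python scripts to look and compute and a tool call to move; the robot and the scene stay as the last step left them, time stands still between calls to the robot, and variables do not carry over. Pictures are saved under pics/ and viewed, at most 14 in all, crops included, and the job is handed in when it is done.

Besides the shell and the picture viewer there is one more tool, called after "Emit:" as a command line: name --argument value ..., lists and objects as JSON in quotes. carry_out: Moves the arm, as the interface text tells. Its arguments: {"type":"object","properties":{"steps":{"type":"array","items":{"type":"array"}}},"required":["steps"]}

```bash
ls; mkdir -p pics; cat > h.py <<'E'
import numpy as np, cv2
from bench import robot
def snap(n):
    s=robot.snapshot(n); return s
def save(s,name,crop=None,k=1):
    im=s["image"][:,:,::-1]
    if crop: r0,r1,c0,c1=crop; im=im[r0:r1,c0:c1]
    cv2.imwrite(f"pics/{name}.png",cv2.resize(im,None,fx=k,fy=k,interpolation=cv2.INTER_CUBIC))
def ray(s,u,v,fish=False):
    K=s["mtx"]; a=(u-K[0,2])/K[0,0]; b=(v-K[1,2])/K[1,1]
    if fish:
        r=np.hypot(a,b); d=np.array([a/r*np.sin(r),b/r*np.sin(r),np.cos(r)]) if r>1e-9 else np.array([0,0,1.])
    else: d=np.array([a,b,1.])
    R,t=s["R"],s["t"]; return -R.T@t, R.T@d
def plane(s,u,v,z,fish=False):
    o,d=ray(s,u,v,fish); return o+d*(z-o[2])/d[2]
def depthpt(s,u,v):
    K=s["mtx"]; Z=s["z_map"][int(round(v)),int(round(u))]
    return s["R"].T@(Z*np.array([(u-K[0,2])/K[0,0],(v-K[1,2])/K[1,1],1.])-s["t"])
def cloud(s):
    K=s["mtx"]; v,u=np.mgrid[:420,:560]; Z=s["z_map"].astype(float)
    P=np.stack([(u-K[0,2])/K[0,0]*Z,(v-K[1,2])/K[1,1]*Z,Z],-1)-s["t"]
    P=P@s["R"]; P[Z==0]=np.nan; return P
E
python3 - <<'E'
from h import *
for n in("top","scene"):
    s=snap(n); save(s,n+"0",k=1.42); np.savez(n+"0.npz",**s); print(n,s["mtx"].round(1).tolist(),(-s["R"].T@s["t"]).round(3),s["R"][2].round(2))
E
```

```text
pics
top [[452.7, 0.0, 278.7], [0.0, 452.7, 206.7], [0.0, 0.0, 1.0]] [ 0.438 -0.049  1.244] [ 0.1  -0.01 -0.99]
scene [[403.8, 0.0, 277.0], [0.0, 403.8, 212.4], [0.0, 0.0, 1.0]] [-0.016  0.655  0.869] [ 0.47 -0.58 -0.66]
```

View pics/top0.png

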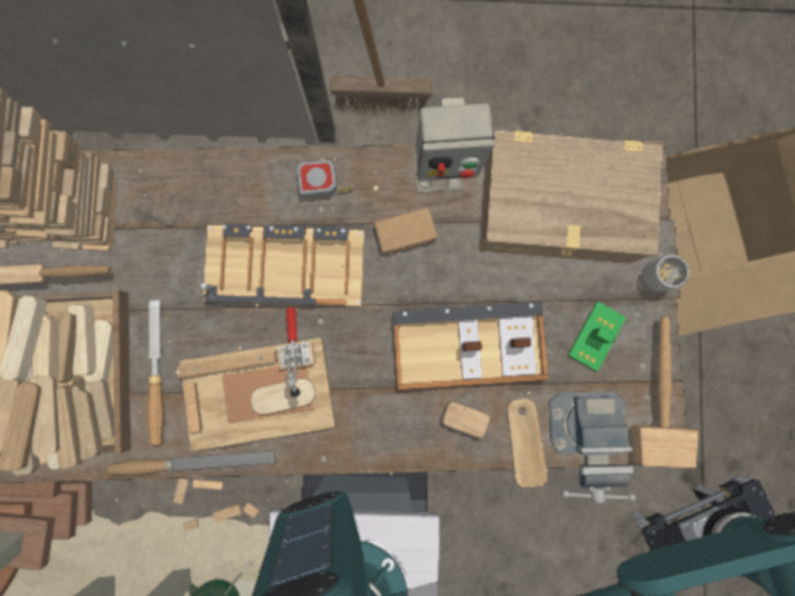

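View pics/scene0.png

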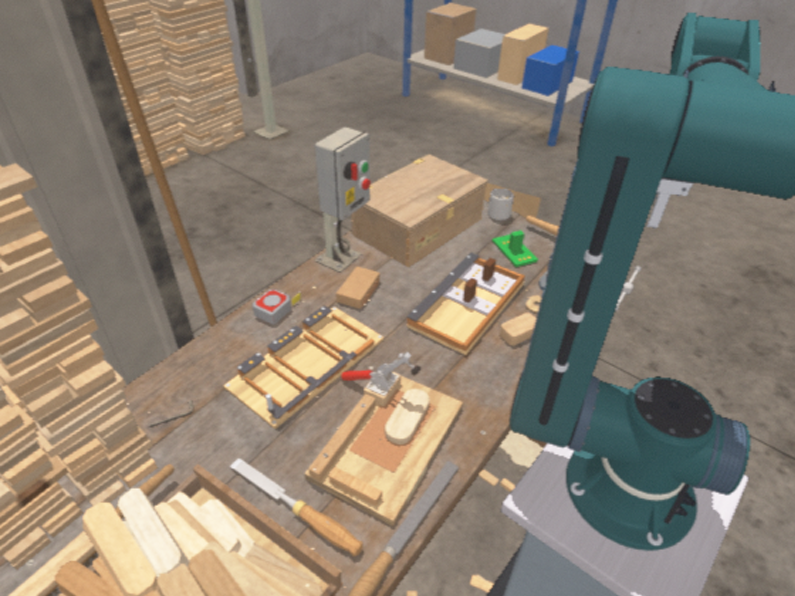

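```bash
python3 - <<'E'
from h import *
s=dict(np.load("top0.npz"))
a=s["image"][150,140]; 
im=s["image"][:,:,::-1]
A=cv2.resize(im[150,None] if 0 else im[152:222,138:264],None,fx=6,fy=6,interpolation=cv2.INTER_CUBIC)
B=cv2.resize(im[205,None] if 0 else im[208:278,272:398],None,fx=6,fy=6,interpolation=cv2.INTER_CUBIC)
o=np.vstack([A,B]); o=cv2.resize(o,None,fx=.7,fy=.7); cv2.imwrite("pics/c1.png",o); print(o.shape)
P=cloud(s)
hsv=cv2.cvtColor(s["image"],cv2.COLOR_RGB2HSV)
for n,(u,v) in dict(traycorner=(300,235),plateN=(325,235),ribN=(332,244),plateW=(356,255),ribW=(366,241),boardL=(165,185),boardM=(200,190),liptray=(330,222)).items(): print(n,P[v,u].round(3),hsv[v,u])
E
```

```text
(588, 529, 3)
traycorner [ 0.49  -0.125  0.008] [ 18  87 214]
plateN [ 0.491 -0.192  0.018] [140   3 219]
ribN [ 0.467 -0.205  0.066] [ 10 125 108]
plateW [ 0.44  -0.276  0.019] [140   3 224]
ribW [ 0.477 -0.292  0.07 ] [ 11 134 105]
boardL [0.616 0.249 0.01 ] [ 20  85 220]
boardM [0.605 0.153 0.01 ] [ 19  85 219]
liptray [ 0.526 -0.203  0.031] [111  18  97]
```

View pics/c1.png

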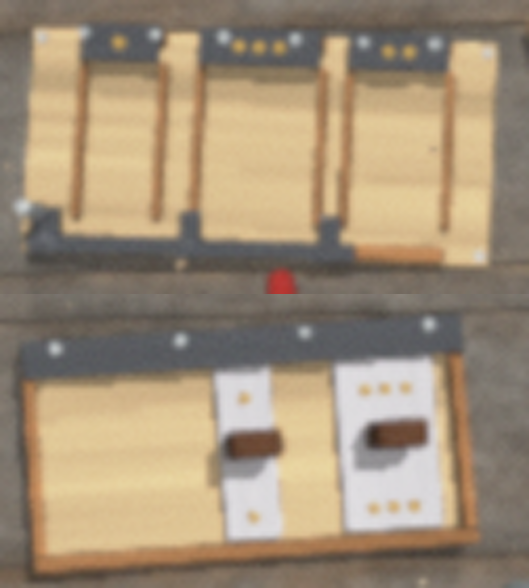

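```bash
cat > m.py <<'E'
from h import *
def rect(P,m,lab):
    n,L,st,c=cv2.connectedComponentsWithStats(m.astype(np.uint8))
    for i in range(1,n):
        if st[i,4]<25: continue
        q=P[L==i]; q=q[~np.isnan(q[:,0])]
        r=cv2.minAreaRect(q[:,:2].astype(np.float32)*1000)
        u,v=c[i]; w,h=r[1]; a=r[2]
        if w<h: a-=90
        a=(a+180)%180   # angle of long side vs world x
        print(lab,"px",c[i].round(1),"ctr",np.round(r[0],1),"size",np.round(r[1],1),"long axis yaw",round(a-90,2),"z",np.percentile(q[:,2],[10,50,90]).round(4))
E
python3 - <<'E'
from m import *
for nm in("top0","scene0"):
    s=dict(np.load(nm+".npz")); P=cloud(s); hsv=cv2.cvtColor(s["image"],cv2.COLOR_RGB2HSV).astype(int)
    H,S,V=hsv[...,0],hsv[...,1],hsv[...,2]; X,Y,Z=P[...,0],P[...,1],P[...,2]
    reg=(X>.35)&(X<.72)&(Y>-.36)&(Y<.31)
    print(nm)
    rect(P,reg&(Z>.045)&(Z<.085)&(V<150)&(S>80)&(H<20)&(Y<-.1),"rib")
    rect(P,reg&(Z>.012)&(Z<.028)&(S<25)&(V>170)&(Y<-.1),"plate")
    rect(P,reg&(Z>.025)&(Z<.045)&(S<60)&(V<150)&(X>.48),"lip")
    rect(P,reg&(Z>.016)&(Z<.075)&(S<60)&(V<150)&(Y>.0)&(X<.62),"keeper")
E
```

```text
top0
rib px [366.4 241. ] ctr [ 477.  -295.3] size [10.5 28. ] long axis yaw 1.88 z [0.0639 0.0671 0.0706]
rib px [332.6 243.4] ctr [ 468.3 -206.2] size [12.4 30.4] long axis yaw 9.77 z [0.0653 0.0679 0.0706]
plate px [363.8 243.7] ctr [ 472.2 -297. ] size [107.2  63.8] long axis yaw -85.72 z [0.0166 0.0198 0.0229]
plate px [329.4 233.2] ctr [ 494.6 -204.1] size [40.4 34.3] long axis yaw -83.0 z [0.0167 0.0198 0.0224]
plate px [331.7 257.6] ctr [ 433.9 -209.8] size [49.2 35.1] long axis yaw -83.71 z [0.017  0.0198 0.0228]
lip px [166.3 161.6] ctr [677.2 243.9] size [26.7 51.1] long axis yaw 2.2 z [0.0296 0.0328 0.0363]
lip px [199.6 162.7] ctr [676.2 154.8] size [79.7 25.2] long axis yaw -1.73 z [0.03   0.033  0.0356]
lip px [232.3 163.9] ctr [676.8  64.8] size [25.6 63.1] long axis yaw 0.51 z [0.0297 0.0326 0.0362]
lip px [153.3 207.8] ctr [555.3 263.2] size [27.3 70.5] long axis yaw 1.81 z [0.0253 0.0277 0.0309]
lip px [196.7 209.7] ctr [554.2 156.5] size [132.1  28.2] long axis yaw -0.43 z [0.0255 0.0272 0.0299]
lip px [329.1 220. ] ctr [ 531.7 -201.1] size [ 25.1 283.2] long axis
[... 896 characters left out ...]
2. ] ctr [ 531.9 -204.5] size [ 27.1 289. ] long axis yaw 5.14 z [0.0308 0.0328 0.0349]
lip px [222.7 222.2] ctr [676.6  60.7] size [27.5 65.7] long axis yaw 0.27 z [0.0303 0.0324 0.0347]
lip px [200.8 238.4] ctr [677.4 150.4] size [27.5 80.1] long axis yaw 1.34 z [0.0302 0.0326 0.0343]
lip px [217.6 272.2] ctr [553.9 192.1] size [206.6  28.3] long axis yaw -0.15 z [0.0253 0.0265 0.0286]
lip px [176.2 255.3] ctr [679.7 241.7] size [29.5 50.2] long axis yaw 4.74 z [0.0306 0.0325 0.0346]
keeper px [218.2 272. ] ctr [554.6 192.1] size [206.6  29.7] long axis yaw -0.15 z [0.024  0.0262 0.0284]
keeper px [273.  264.7] ctr [434.1 114.2] size [11.3 21.7] long axis yaw 32.62 z [0.0454 0.0558 0.0689]
```

```bash
cat >> h.py <<'E'
from scipy.spatial.transform import Rotation as Ro
def st():
    o=robot.get_obs(); R=Ro.from_euler("xyz",o["ee_rot"]).as_matrix()
    print("t",round(o["time"],2),"tcp",np.round(o["tool_pos"],4),"rpy",np.round(o["ee_rot"],3),"F",np.round(o["wrist_force"],1),"w",round(float(o["width"]),4),"ff",np.round(o["finger_force"],1)); return o,R
def go(target,yyaw=None):
    "shift in tool axes to a world target; turn so that tool y lies at yyaw deg from world y (mod 180)"
    o,R=st(); print("shift",(R.T@(np.array(target)-o["tool_pos"])).round(4))
    if yyaw is not None:
        y=R[:,1]; cur=np.degrees(np.arctan2(-y[0],y[1])); d=(yyaw-cur+90)%180-90
        print("turn(10deg, tool z down)",round(-d/10,3),"or",round((-d+180*np.sign(d))/10,3),"q6",round(o["joint_positions"][5],2))
E
python3 - <<'E'
from h import *
o,R=st(); print(R.round(3)); go([.44,-.25,.25],5.3)
print({k:np.shape(v) for k,v in o.items()})
E
```

```text
t 0.1 tcp [ 0.2245 -0.5016  0.2044] rpy [-3.14  -0.     0.421] F [-0.2  0.6  0.5] w 0.094 ff 0.0
[[ 0.913  0.408 -0.001]
 [ 0.408 -0.913  0.002]
 [ 0.    -0.002 -1.   ]]
t 0.1 tcp [ 0.2245 -0.5016  0.2044] rpy [-3.14  -0.     0.421] F [-0.2  0.6  0.5] w 0.094 ff 0.0
shift [ 0.2995 -0.1417 -0.0452]
turn(10deg, tool z down) 1.881 or -16.119 q6 -0.1
{'time': (), 'joint_positions': (6,), 'qvel': (6,), 'joint_torque': (6,), 'tool_pos': (3,), 'ee_rot': (3,), 'wrist_force': (3,), 'wrist_torque': (3,), 'finger_force': (), 'width': ()}
```

Emit:
carry_out --steps '[[[0.05,-0.025,-0.045],0.5,-1],[[0.1,-0.05,-0.045],1,-1],[[0.15,-0.07,-0.045],1.5,-1],[[0.2,-0.095,-0.045],1.88,-1],[[0.25,-0.12,-0.045],1.88,-1],[[0.3,-0.142,-0.045],1.88,-1],[[0.3,-0.142,-0.045],1.88,-1],[[0.3,-0.142,-0.045],1.88,-1]]'

```text
time: 1.1
tool_pos: [0.4401, -0.25, 0.25]
ee_rot: [3.142, 0.001, 0.093]
wrist_force: [0.1, -0.8, -0.2]
width: 0.0941
finger_force: 0.0
```

```bash
python3 - <<'E'
from h import *
st(); s=snap("wrist"); save(s,"w1",k=1.42); np.savez("w1.npz",**s); print(s["mtx"].round(1).tolist(),(-s["R"].T@s["t"]).round(3),s["R"].round(2).tolist())
E
```

```text
t 1.1 tcp [ 0.4401 -0.25    0.25  ] rpy [3.142e+00 1.000e-03 9.300e-02] F [ 0.1 -0.8 -0.2] w 0.0941 ff 0.0
[[325.2, 0.0, 285.1], [0.0, 325.2, 207.9], [0.0, 0.0, 1.0]] [ 0.507 -0.244  0.429] [[0.09, -1.0, 0.0], [-0.97, -0.09, 0.23], [-0.23, -0.02, -0.97]]
```

View pics/w1.png

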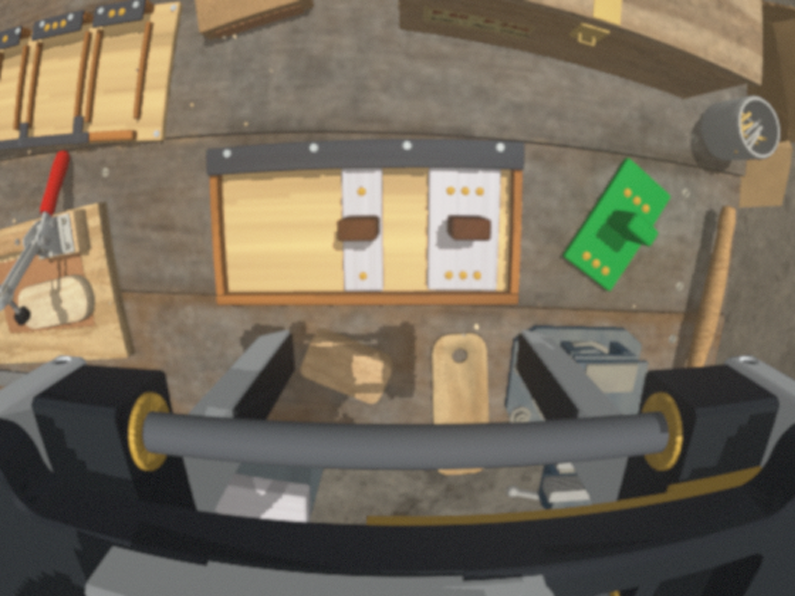

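```bash
cat >> h.py <<'E'
def studs(s,region,z,fish=True,amin=8,lo=(14,110,120),hi=(28,255,255)):
    hsv=cv2.cvtColor(s["image"],cv2.COLOR_RGB2HSV); m=cv2.inRange(hsv,np.array(lo),np.array(hi))
    r0,r1,c0,c1=region; k=np.zeros_like(m); k[r0:r1,c0:c1]=m[r0:r1,c0:c1]
    n,L,stt,c=cv2.connectedComponentsWithStats(k)
    return [(c[i].round(1).tolist(),int(stt[i,4]),(plane(s,*c[i],z,fish)[:2]*1000).round(1).tolist()) for i in range(1,n) if stt[i,4]>=amin]
E
python3 - <<'E'
from h import *
s=dict(np.load("w1.npz"))
for r in studs(s,(122,203,243,268),.0205)+studs(s,(122,203,305,347),.0205): print(r)
hsv=cv2.cvtColor(s["image"],cv2.COLOR_RGB2HSV).astype(int)
# plate white masks corners
for nm,c0,c1 in(("N",236,275),("W",296,358)):
    m=np.zeros((420,560),np.uint8); m[110:210,c0:c1]=((hsv[...,1]<35)&(hsv[...,2]>150))[110:210,c0:c1]
    n,L,stt,c=cv2.connectedComponentsWithStats(m); pts=np.argwhere(np.isin(L,[i for i in range(1,n) if stt[i,4]>60]))
    W=np.array([plane(s,u,v,.020,True)[:2]*1000 for v,u in pts],np.float32); r=cv2.minAreaRect(W); print(nm,np.round(r,1) if 0 else r)
# rib top face: brown
    b=np.zeros((420,560),np.uint8); b[140:180,c0-5:c1+5]=((hsv[...,1]>80)&(hsv[...,2]<160)&(hsv[...,0]<16))[140:180,c0-5:c1+5]
    pts=np.argwhere(b); W=np.array([plane(s,u,v,.068,True)[:2]*1000 for v,u in pts],np.float32); r=cv2.minAreaRect(W); print("rib",nm,r)
E
```

```text
([254.3, 134.5], 14, [500.3, -205.8])
([255.2, 193.8], 11, [425.0, -213.0])
([316.8, 133.8], 17, [508.6, -283.3])
([327.4, 134.2], 14, [509.5, -296.7])
([337.5, 134.3], 14, [510.9, -309.5])
([315.6, 193.4], 13, [432.8, -290.1])
([325.7, 193.5], 14, [434.0, -303.1])
([335.7, 193.5], 14, [435.3, -316.1])
N ((465.0738830566406, -208.9794158935547), (107.74647521972656, 34.12810516357422), 5.064882278442383)
rib N ((471.333251953125, -209.425048828125), (17.97771453857422, 30.40505027770996), 4.937035083770752)
W ((474.74859619140625, -299.0994873046875), (107.67101287841797, 62.84971618652344), 4.970536708831787)
rib W ((483.18524169921875, -307.087890625), (44.51106643676758, 50.78975296020508), 4.959692001342773)
```

Emit:
carry_out --steps '[[[0.034,-0.038,0.03],0,-0.3],[[0.034,-0.038,0.06],0,-0.3],[[0.034,-0.038,0.1],0,-0.3],[[0.034,-0.038,0.13],0,-0.3],[[0.034,-0.038,0.13],0,-0.3],[[0.034,-0.038,0.13],0,-0.3]]'

```text
time: 1.9
tool_pos: [0.4711, -0.2103, 0.1219]
ee_rot: [3.14, -0.002, 0.091]
wrist_force: [0.3, 0.1, 0.2]
width: 0.061
finger_force: 0.0
```

```bash
python3 - <<'E'
from h import *
st(); s=snap("wrist"); save(s,"w2",k=1.42); np.savez("w2.npz",**s)
E
```

```text
t 1.9 tcp [ 0.4711 -0.2103  0.1219] rpy [ 3.14e+00 -2.00e-03  9.10e-02] F [0.3 0.1 0.2] w 0.061 ff 0.0
```

View pics/w2.png

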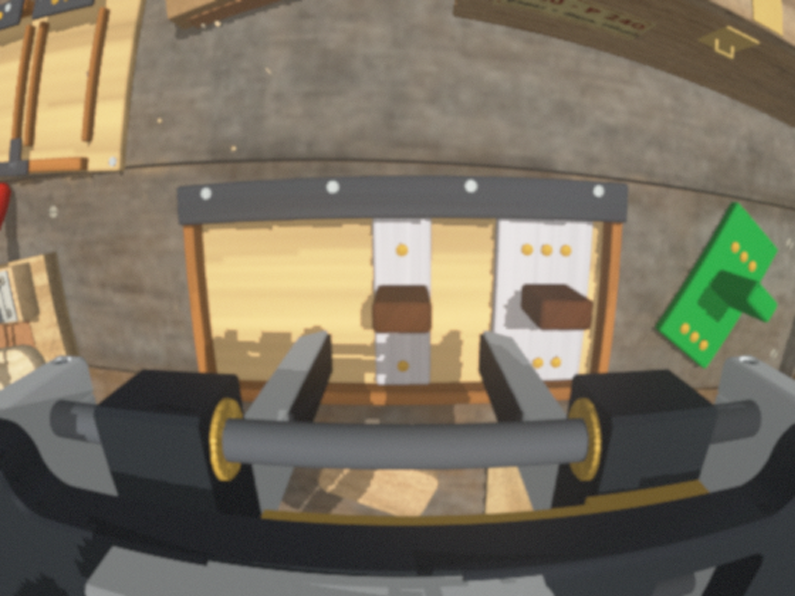

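```bash
python3 - <<'E'
from h import *
from scipy.optimize import least_squares
def edges(nm,c0,c1,r0,r1):
    s=dict(np.load(nm+".npz")); h=cv2.cvtColor(s["image"],cv2.COLOR_RGB2HSV).astype(int)
    b=((h[...,1]>90)&(h[...,2]<150)&(h[...,0]<14))[r0:r1,c0:c1]; v,u=np.where(b)
    cc=np.arange(np.percentile(u,30),np.percentile(u,70)+1).astype(int)
    top=np.mean([v[u==k].min() for k in cc])-.5+r0
    return s,(np.median(u)+c0,top),(u.min()+c0,u.max()+c0,v.min()+r0,v.max()+r0)
d=[edges("w1",232,272,145,178),edges("w2",258,308,192,240)]
A=[];B=[]
for s,p,b in d:
    print(p,b,(plane(s,*p,.068,True)*1000).round(1)); o,q=ray(s,*p,True); q/=np.linalg.norm(q); M=np.eye(3)-np.outer(q,q); A.append(M);B.append(M@o)
print("triangulated far top edge mid",(np.linalg.lstsq(np.vstack(A),np.hstack(B),rcond=None)[0]*1000).round(1))
E
```

```text
(np.float64(253.0), np.float64(153.0)) (np.int64(239), np.int64(265), np.int64(153), np.int64(168)) [ 480.4 -210.5   68. ]
(np.float64(283.0), np.float64(202.25)) (np.int64(263), np.int64(302), np.int64(202), np.int64(233)) [ 487.1 -207.3   68. ]
triangulated far top edge mid [ 477.9 -207.4   27.7]
```

```bash
python3 - <<'E'
from h import *
a=dict(np.load("w1.npz"));b=dict(np.load("w2.npz"))
for nm,s,pts in(("w1",a,dict(lipin=(253,119.7,.033),stop=(253,207,.028),nearedge=(253,204,.020),ribfar=(253,152,.068),ribnear=(253,163,.068))),("w2",b,dict(lipin=(283,155,.033),ribfar=(283,201,.068),ribnear=(283,217,.068),stopin=(250,272,.028),near=(283,271,.02)))):
    print(nm,(-s["R"].T@s["t"]).round(4))
    for k,(u,v,z) in pts.items(): print(k,(plane(s,u,v,z,True)*1000).round(1), (depthpt(s,u,v)).round(3))
for z in studs(b,(165,270,262,305),.0205): print(z)
print(b["z_map"][195:240:3,283].round(3), a["z_map"][148:172:2,253].round(3))
i=b["image"]; print(i[195:240:3,283].tolist())
E
```

```text
w1 [ 0.5072 -0.2436  0.4288]
lipin [ 518.4 -203.8   33. ] [ 0.516 -0.204  0.021]
stop [ 409.2 -212.1   28. ] [ 0.409 -0.212  0.028]
nearedge [ 411.2 -211.2   20. ] [ 0.409 -0.211  0.011]
ribfar [ 481.5 -210.4   68. ] [ 0.479 -0.208  0.04 ]
ribnear [ 469.2 -211.4   68. ] [ 0.469 -0.212  0.068]
w2 [ 0.5376 -0.2038  0.3009]
lipin [ 519.1 -204.2   33. ] [ 0.518 -0.204  0.021]
ribfar [ 488.  -207.2   68. ] [ 0.479 -0.208  0.027]
ribnear [ 475.9 -208.3   68. ] [ 0.476 -0.208  0.067]
stopin [ 410.2 -183.6   28. ] [ 0.407 -0.183  0.019]
near [ 410.7 -214.    20. ] [ 0.409 -0.214  0.015]
([282.7, 175.8], 38, [500.1, -205.6])
([262.2, 223.4], 20, [455.6, -191.2])
([302.8, 223.2], 30, [459.2, -227.5])
([283.3, 257.4], 34, [424.7, -213.1])
[0.287 0.286 0.279 0.268 0.256 0.247 0.243 0.24  0.243 0.242 0.242 0.244
 0.245 0.247 0.295] [0.404 0.403 0.384 0.359 0.358 0.358 0.358 0.36  0.358 0.361 0.361 0.411]
[[230, 226, 224], [228, 224, 222], [127, 113, 104], [95, 73, 56], [95, 74, 56], [96, 73, 55], [116, 83, 60], [129, 90, 63], [127, 87, 60], [127, 89, 60], [127, 88, 62], [126, 86, 58], [124, 84, 58], [127, 106, 95], [157, 149, 147]]
```

Emit:
carry_out --steps '[[[0,0.0,0.03],0,-0.3],[[0,-0.001,0.06],0,-0.3],[[0,-0.001,0.088],0,-0.3],[[0,-0.001,0.088],0,-0.3],[[0,-0.001,0.088],0,1],[[0,-0.001,0.088],0,1],[[0,-0.001,0.088],0,1],[[0,-0.001,0.088],0,1]]'

```text
time: 2.95
tool_pos: [0.4714, -0.2084, 0.0336]
ee_rot: [3.14, -0.002, 0.093]
wrist_force: [-1.0, -0.7, 2.6]
width: 0.032
finger_force: 30.0
```

Emit:
carry_out --steps '[[[0,0,-0.004],0,1],[[0,0,-0.009],0,1],[[0.0012,0,-0.0097],0,1],[[0.0024,0,-0.0113],0,1],[[0.005,0,-0.0144],0,1],[[0.0078,0,-0.0173],0,1],[[0.0109,0,-0.02],0,1],[[0.0122,0,-0.0212],0,1],[[0.0122,0,-0.0212],0,1]]'

```text
time: 4.08
tool_pos: [0.483, -0.2063, 0.0535]
ee_rot: [-3.141, 0.0, 0.093]
wrist_force: [-2.1, 0.6, -10.6]
width: 0.0319
finger_force: 30.0
```

```bash
python3 - <<'E'
from h import *
st(); s=snap("wrist"); save(s,"w3",(110,300,180,420),2.5); np.savez("w3.npz",**s)
P=cloud(s)
o,q=s["image"],0
for u in(275,283,291):
  print([ (v,*(P[v,u]*1000).round(0)) for v in range(165,290,9)])
E
```

```text
t 4.08 tcp [ 0.483  -0.2063  0.0535] rpy [-3.141  0.     0.093] F [ -2.1   0.6 -10.6] w 0.0319 ff 30.0
[(165, np.float64(529.0), np.float64(-196.0), np.float64(33.0)), (174, np.float64(523.0), np.float64(-196.0), np.float64(34.0)), (183, np.float64(517.0), np.float64(-197.0), np.float64(29.0)), (192, np.float64(512.0), np.float64(-197.0), np.float64(30.0)), (201, np.float64(506.0), np.float64(-198.0), np.float64(31.0)), (210, np.float64(501.0), np.float64(-198.0), np.float64(33.0)), (219, np.float64(495.0), np.float64(-199.0), np.float64(33.0)), (228, np.float64(490.0), np.float64(-199.0), np.float64(35.0)), (237, np.float64(484.0), np.float64(-200.0), np.float64(36.0)), (246, np.float64(482.0), np.float64(-200.0), np.float64(48.0)), (255, np.float64(490.0), np.float64(-201.0), np.float64(81.0)), (264, np.float64(487.0), np.float64(-201.0), np.float64(85.0)), (273, np.float64(482.0), np.float64(-201.0), np.float64(85.0)), (282, np.float64(478.0), np.float64(-202.0), np.float64(87.0))]
[(165, np.float64(529.0), np.float64(-201.0), np.float64(32.0)), (174, np.float64(524.0), np.float64
[... 993 characters left out ...]
2, np.float64(513.0), np.float64(-207.0), np.float64(30.0)), (201, np.float64(507.0), np.float64(-208.0), np.float64(31.0)), (210, np.float64(502.0), np.float64(-208.0), np.float64(34.0)), (219, np.float64(496.0), np.float64(-209.0), np.float64(34.0)), (228, np.float64(490.0), np.float64(-209.0), np.float64(35.0)), (237, np.float64(485.0), np.float64(-210.0), np.float64(37.0)), (246, np.float64(483.0), np.float64(-210.0), np.float64(47.0)), (255, np.float64(491.0), np.float64(-209.0), np.float64(82.0)), (264, np.float64(487.0), np.float64(-209.0), np.float64(85.0)), (273, np.float64(483.0), np.float64(-209.0), np.float64(86.0)), (282, np.float64(479.0), np.float64(-210.0), np.float64(86.0))]
```

View pics/w3.png

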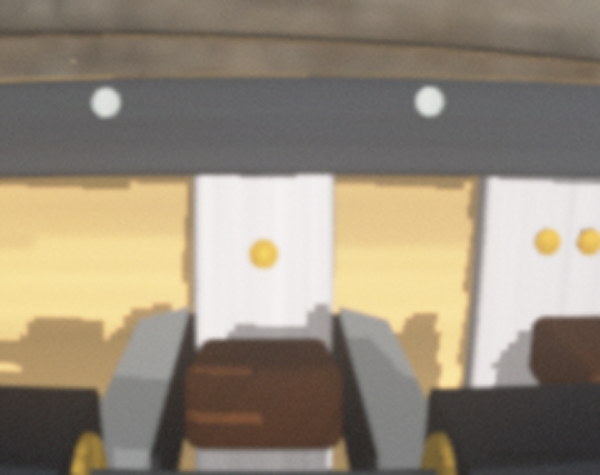

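Emit:
carry_out --steps '[[[0.0015,0,-0.003],0,1],[[-0.003,0,-0.003],0,1],[[-0.01,0,-0.003],0,1],[[-0.018,0,-0.003],0,1],[[-0.024,0,-0.004],0,1],[[-0.024,0,-0.012],0,1],[[-0.024,0,-0.03],0,1],[[-0.024,0,-0.06],0,1],[[-0.024,0,-0.1],0,1],[[-0.024,0,-0.1],0,1]]'

```text
time: 5.38
tool_pos: [0.4618, -0.2106, 0.1591]
ee_rot: [3.135, -0.009, 0.093]
wrist_force: [-0.9, -1.0, -2.2]
width: 0.0316
finger_force: 30.0
```

```bash
cat >> h.py <<'E'
def tilt(s,us=(275,283,291)):
    "tilt of held plate: white pixels between lip-side edge and rib, depth cloud in tool x / z"
    o,R=st(); P=cloud(s); h=cv2.cvtColor(s["image"],cv2.COLOR_RGB2HSV).astype(int)
    L=(P-o["tool_pos"])@R; m=(h[...,1]<40)&(h[...,2]>140)&(abs(L[...,1])<.016)&(abs(L[...,2])<.07)&(L[...,0]>.012)&(L[...,0]<.075)
    q=L[m]; c=np.polyfit(q[:,0],-q[:,2],1)
    print("n",len(q),"tilt",round(float(-np.arctan(c[0])),3),"xrange",np.percentile(q[:,0],[1,99]).round(4),"top z rel tcp at x=0",round(float(c[1]),4))
E
python3 - <<'E'
from h import *
s=snap("wrist"); save(s,"w4",k=1); np.savez("w4.npz",**s); tilt(s)
E
```

```text
t 5.42 tcp [ 0.4604 -0.2097  0.1561] rpy [ 3.138 -0.004  0.093] F [-0.3 -0.6 -2.5] w 0.0316 ff 30.0
n 2521 tilt 0.272 xrange [0.0124 0.0446] top z rel tcp at x=0 -0.0149
```

Emit:
carry_out --steps '[[[0,0,-0.035],0,1],[[0.015,-0.03,-0.07],0,1],[[0.03,-0.08,-0.073],0,1],[[0.05,-0.135,-0.073],0.1,1],[[0.068,-0.19,-0.073],0.2,1],[[0.087,-0.245,-0.073],0.3,1],[[0.105,-0.3,-0.073],0.4,1],[[0.123,-0.355,-0.073],0.5,1],[[0.14,-0.405,-0.073],0.58,1],[[0.151,-0.441,-0.073],0.58,1]]'

```text
time: 6.68
tool_pos: [0.5678, 0.2464, 0.2236]
ee_rot: [3.14, 0.004, -0.007]
wrist_force: [0.0, -1.4, -3.0]
width: 0.0321
finger_force: 30.0
```

Emit:
carry_out --steps '[[[0,0,0],0,1],[[0,0,0],0,1]]'

```text
time: 6.92
tool_pos: [0.568, 0.2434, 0.2248]
ee_rot: [3.14, 0.003, -0.009]
wrist_force: [0.6, 0.1, -1.5]
width: 0.0317
finger_force: 30.0
```

```bash
python3 - <<'E'
from h import *
s=snap("wrist"); save(s,"w5",k=1.42); np.savez("w5.npz",**s); tilt(s)
o,R=st(); h=cv2.cvtColor(s["image"],cv2.COLOR_RGB2HSV).astype(int); L=(cloud(s)-o["tool_pos"])@R
u=284
for v in range(180,262,5): print(v,(L[v,u]*1000).round(1),s["image"][v,u])
E
```

```text
t 6.97 tcp [0.5681 0.243  0.2254] rpy [ 3.14e+00  2.00e-03 -1.00e-02] F [-0.7  0.1 -2. ] w 0.0318 ff 30.0
n 2373 tilt 0.278 xrange [0.0124 0.0429] top z rel tcp at x=0 -0.019
t 6.97 tcp [0.5681 0.243  0.2254] rpy [ 3.14e+00  2.00e-03 -1.00e-02] F [-0.7  0.1 -2. ] w 0.0318 ff 30.0
180 [35.9 -1.2 30.1] [235 231 230]
185 [33.2 -1.2 27.2] [234 230 229]
190 [29.8 -1.2 27.6] [235 230 230]
195 [26.8 -1.2 26.3] [234 230 229]
200 [23.6 -1.2 26.1] [233 230 230]
205 [20.6 -1.2 24.7] [235 230 230]
210 [17.7 -1.2 23.3] [227 187  95]
215 [15.1 -1.2 20.7] [232 193  91]
220 [11.4 -1.2 22.1] [231 219 197]
225 [ 8.  -1.2 22.3] [233 230 230]
230 [ 5.4 -1.1 20. ] [233 229 230]
235 [ 2.4 -1.1 18.7] [233 230 230]
240 [-1.1 -1.1 19.3] [232 229 228]
245 [-3.9 -1.1 17.7] [155 152 150]
250 [ 2.6 -1.1 -8.4] [70 56 48]
255 [  7.4  -1.  -27.8] [93 68 53]
260 [  5.1  -1.  -28.6] [121  82  59]
```

View pics/w5.png

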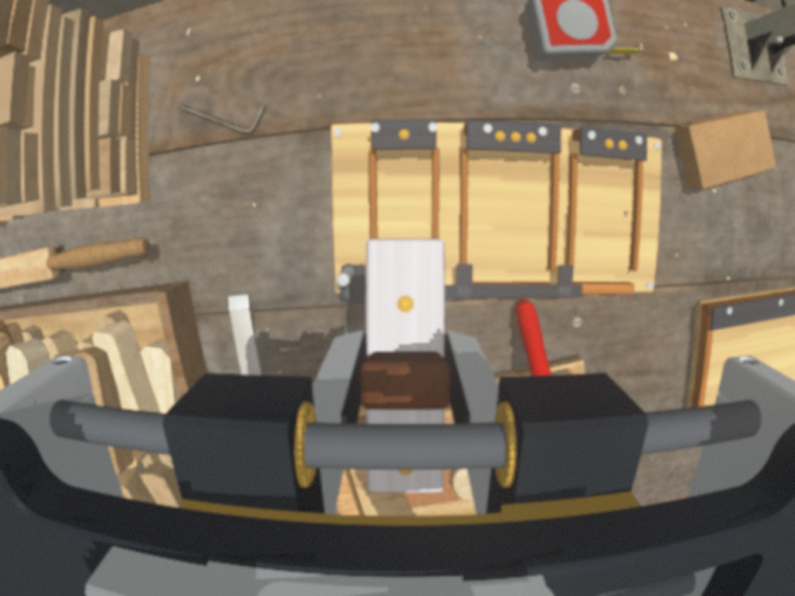

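```bash
python3 - <<'E'
from h import *
s=dict(np.load("w5.npz")); P=cloud(s)
for r in studs(s,(84,112,235,460),.0335,amin=5): print(r)
h=cv2.cvtColor(s["image"],cv2.COLOR_RGB2HSV).astype(int)
m=((h[...,1]<60)&(h[...,2]<125)); m[:82]=0; m[114:]=0; m[:,:255]=0; m[:,460:]=0
n,L,stt,c=cv2.connectedComponentsWithStats(m.astype(np.uint8))
for i in range(1,n):
    if stt[i,4]<150: continue
    W=np.array([plane(s,u,v,.033,True)[:2]*1000 for v,u in np.argwhere(L==i)],np.float32); r=cv2.minAreaRect(W); print("lip",np.round(r[0],1),np.round(r[1],1),round(r[2],2),"depth z",np.nanmedian(P[L==i][:,2]).round(4), "depth ctr",np.nanmean(P[L==i],0).round(4))
# guides: narrow bay row scan
for v in(125,145,160):
    print(v,[(u,*(plane(s,u,v,.02,True)[:2]*1000).round(1)) for u in range(255,315) if h[v,u,2]<190 and h[v,u,0]<16 and h[v,u,1]>105])
o=robot.get_obs(); R=Ro.from_euler("xyz",o["ee_rot"]).as_matrix(); Lc=(P-o["tool_pos"])@R
for v in range(164,176,2): print(v,(Lc[v,284]*1000).round(1),s["image"][v,284])
# plate lateral edges and yaw
for v in(172,190,205):
    u=[k for k in range(240,330) if h[v,k,1]<40 and h[v,k,2]>180]; print(v,u[0],u[-1],(Lc[v,u[0]]*1000).round(1),(Lc[v,u[-1]]*1000).round(1))
E
```

```text
([326.3, 91.1], 7, [681.7, 195.8])
([284.1, 94.2], 42, [677.8, 243.4])
([351.9, 95.3], 39, [677.8, 166.2])
([362.9, 95.9], 39, [677.7, 153.3])
([373.6, 96.4], 36, [677.7, 140.4])
([403.2, 95.7], 16, [681.0, 103.7])
([428.7, 100.6], 33, [677.7, 70.0])
([438.0, 101.5], 30, [677.8, 57.0])
([326.4, 107.9], 54, [662.3, 195.8])
([261.7, 108.1], 46, [662.2, 268.7])
([306.5, 108.0], 50, [662.0, 218.3])
([403.5, 109.2], 34, [664.8, 103.2])
([390.9, 109.7], 26, [663.2, 119.2])
lip [678.7 243.5] [49.5 24.3] 89.59 depth z 0.0338 depth ctr [0.6725 0.2439 0.0338]
lip [678.5 109.1] [ 31.3 167.9] 2.73 depth z 0.0346 depth ctr [0.6705 0.1229 0.0295]
125 [(260, np.float64(643.2), np.float64(271.8)), (261, np.float64(643.2), np.float64(270.6)), (263, np.float64(643.1), np.float64(268.3)), (264, np.float64(643.1), np.float64(267.1)), (305, np.float64(642.7), np.float64(219.2)), (306, np.float64(642.8), np.float64(218.1)), (308, np.float64(642.8), np.float64(215.7))]
145 [(261, np.float64(619.5), np.float64(270.9)), (263, np.float64(619.5), np.float64(268.6)), (264, np.float64(619.5), np.float64(267.4)), (305, np.float64(619.1), np.float64(219.3)), (306, np.float64(619.1), np.float64(218.1))]
160 [(261, np.float64(601.7), np.float64(271.2)), (262, np.float64(601.7), np.float64(270.0)), (263, np.float64(601.7), np.float64(268.9)), (264, np.float64(601.7), np.float64(267.7)), (305, np.float64(601.3), np.float64(219.3)), (306, np.float64(601.3), np.float64(218.1))]
164 [ 27.6  -1.7 215.1] [236 208 146]
166 [ 25.4  -1.7 213.6] [232 204 146]
168 [ 22.7  -1.7 216.7] [215 196 175]
170 [42.2 -1.2 31.5] [228 222 222]
172 [41.1 -1.2 30.4] [235 230 230]
174 [39.9 -1.2 29.6] [235 231 229]
172 259 311 [ 41.  -17.3  30.5] [41.  16.2 31.1]
190 259 312 [ 29.7 -17.3  28.3] [29.7 16.9 28.7]
205 259 312 [ 20.3 -17.3  25.8] [20.4 16.9 26. ]
```

Emit:
carry_out --steps '[[[0.015,0,0.02],-0.03,1],[[0.03,0,0.04],-0.05,1],[[0.047,0,0.065],-0.05,1],[[0.047,0,0.085],-0.05,1],[[0.047,0,0.1],-0.05,1],[[0.047,0,0.11],-0.05,1],[[0.047,0,0.11],-0.05,1],[[0.047,0,0.11],-0.05,1]]'

```text
time: 7.98
tool_pos: [0.616, 0.2439, 0.1178]
ee_rot: [-3.141, -0.002, 0.0]
wrist_force: [-0.1, 1.3, -2.6]
width: 0.0316
finger_force: 30.0
```

```bash
cat >> h.py <<'E'
def far(s):
    "far top edge of the held plate in tool axes, lip inner edge & sides in world, by depth along the middle columns"
    o=robot.get_obs(); R=Ro.from_euler("xyz",o["ee_rot"]).as_matrix(); P=cloud(s); L=(P-o["tool_pos"])@R
    h=cv2.cvtColor(s["image"],cv2.COLOR_RGB2HSV).astype(int); w=(h[...,1]<40)&(h[...,2]>170)&(abs(L[...,2])<.07)&(L[...,0]>0)&(L[...,0]<.08)
    E=[]
    for u in range(270,300,3):
        v=np.where(w[:,u])[0]; 
        if len(v): E.append(L[v.min()+1,u])
    print("far top edge (tool mm)",(np.median(E,0)*1000).round(1))
    v=int(np.median(np.where(w)[0])); u=np.where(w[v]&(abs(L[v,:,1])<.045))[0]; print("side edges y(tool mm)",(L[v,u[1],1]*1000).round(1),(L[v,u[-2],1]*1000).round(1))
E
python3 - <<'E'
from h import *
s=snap("wrist"); save(s,"w6",k=1.42); np.savez("w6.npz",**s); tilt(s); far(s)
for r in studs(s,(60,200,215,400),.0335,amin=15): print(r)
E
```

```text
t 8.03 tcp [0.6161 0.2439 0.1181] rpy [-3.141e+00 -2.000e-03  0.000e+00] F [-1.1 -0.3 -3.1] w 0.0317 ff 30.0
n 2382 tilt 0.278 xrange [0.0124 0.043 ] top z rel tcp at x=0 -0.0186
far top edge (tool mm) [42.4 -1.1 30.8]
side edges y(tool mm) -16.7 16.6
([343.6, 131.7], 17, [684.4, 196.6])
([286.0, 138.9], 72, [677.9, 243.3])
([379.0, 141.2], 72, [677.7, 166.4])
([393.6, 141.9], 71, [677.6, 153.4])
([342.7, 174.6], 422, [649.1, 196.6])
([254.7, 169.9], 234, [652.6, 268.8])
([316.6, 172.9], 278, [650.3, 218.3])
```

View pics/w6.png

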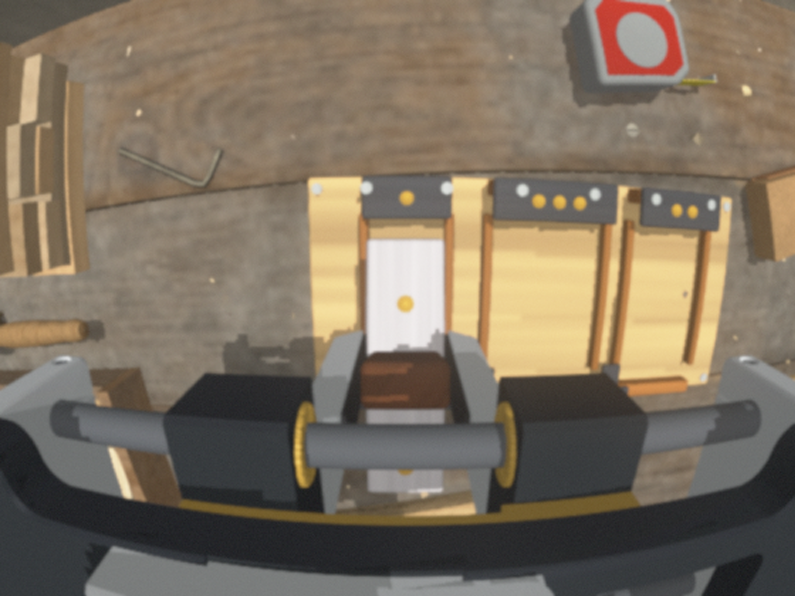

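```bash
python3 - <<'E'
from h import *
s=dict(np.load("w6.npz"));P=cloud(s)
for v in range(148,160): print(v,(plane(s,280,v,.033,True)*1000).round(1),s["image"][v,280],(P[v,280]*1000).round(1))
E
```

```text
148 [670.4 248.1  33. ] [106 104 103] [669.9 248.1  33.5]
149 [669.6 248.1  33. ] [107 105 103] [669.2 248.1  34.4]
150 [668.8 248.1  33. ] [108 106 106] [668.3 248.1  33.9]
151 [668.  248.1  33. ] [104 102 100] [667.5 248.1  32.8]
152 [667.2 248.1  33. ] [102  98  94] [666.7 248.1  32.6]
153 [666.4 248.1  33. ] [112 101  91] [665.8 248.1  31.7]
154 [665.5 248.1  33. ] [132 115  90] [663.6 248.5  10. ]
155 [664.7 248.1  33. ] [148 127  95] [662.8 248.5  10.4]
156 [663.9 248.1  33. ] [152 130  95] [662.  248.5  11.2]
157 [663.1 248.1  33. ] [152 128  94] [661.  248.5   9.4]
158 [662.3 248.1  33. ] [157 133  98] [660.1 248.5   9.8]
159 [661.5 248.1  33. ] [179 152 109] [659.3 248.5  10.3]
```

Emit:
carry_out --steps '[[[0,0,0.015],0,1],[[0,0,0.03],0,1],[[0,0,0.045],0,1],[[0,0,0.055],0,1],[[0,0,0.061],0,1],[[0,0,0.061],0,1],[[0,0,0.061],0,1]]'

```text
time: 8.9
tool_pos: [0.616, 0.2438, 0.0564]
ee_rot: [-3.141, -0.001, 0.0]
wrist_force: [1.5, 0.8, -2.9]
width: 0.0321
finger_force: 30.0
```

```bash
python3 - <<'E'
from h import *
s=snap("wrist"); tilt(s); far(s)
E
```

```text
t 8.95 tcp [0.6161 0.2438 0.0566] rpy [-3.141e+00 -2.000e-03  0.000e+00] F [-0.2  0.2 -2.9] w 0.0314 ff 30.0
n 2436 tilt 0.319 xrange [0.0122 0.043 ] top z rel tcp at x=0 -0.0175
far top edge (tool mm) [42.9 -1.1 31.8]
side edges y(tool mm) -16.9 16.6
```

Emit:
carry_out --steps '[[[0,0,0.003],0,1],[[0.004,0,0.0035],0,1],[[0.008,0,0.0035],0,1],[[0.012,0,0.0035],0,1],[[0.016,0,0.0035],0,1],[[0.019,0,0.0035],0,1],[[0.019,0,0.0035],0,1]]'

```text
time: 9.82
tool_pos: [0.6348, 0.2436, 0.0521]
ee_rot: [3.141, 0.0, -0.0]
wrist_force: [0.7, -0.3, -2.3]
width: 0.0317
finger_force: 30.0
```

```bash
python3 - <<'E'
from h import *
s=snap("wrist"); tilt(s); far(s); np.savez("w7.npz",**s)
P=cloud(s)
for v in range(165,200,4): print(v,(P[v,280]*1000).round(1),s["image"][v,280])
E
```

```text
t 9.88 tcp [0.6346 0.2437 0.052 ] rpy [3.141 0.    0.   ] F [ 0.3 -0.1 -2.7] w 0.0319 ff 30.0
n 1347 tilt 0.269 xrange [0.0122 0.0303] top z rel tcp at x=0 -0.0184
far top edge (tool mm) [29.  -1.1 26.4]
side edges y(tool mm) -16.7 16.6
165 [681.5 246.8  32.3] [104 102 100]
169 [679.2 246.8  33.2] [179 148  93]
173 [676.8 246.8  33.6] [188 155  93]
177 [674.3 246.8  32.7] [122 113 105]
181 [671.7 246.9  32.1] [108 107 107]
185 [669.2 246.9  32.1] [108 105 106]
189 [666.6 246.9  31.8] [106 104 102]
193 [663.3 246.9  27.3] [231 226 227]
197 [660.3 247.   25.4] [237 233 233]
```

Emit:
carry_out --steps '[[[0,0,0.0015],0,1],[[-0.002,0,0.003],0,1],[[-0.0045,0,0.005],0,1],[[-0.007,0,0.0073],0,1],[[-0.0095,0,0.0097],0,1],[[-0.0115,0,0.0121],0,1],[[-0.013,0,0.0145],0,1],[[-0.0135,0,0.0165],0,1],[[-0.0135,0,0.0175],0,1],[[-0.0135,0,0.0175],0,1]]'

```text
time: 11.12
tool_pos: [0.6186, 0.2439, 0.0358]
ee_rot: [3.141, 0.005, 0.001]
wrist_force: [-5.0, -0.9, 9.4]
width: 0.032
finger_force: 30.0
```

```bash
python3 - <<'E'
from h import *
s=snap("wrist"); tilt(s); far(s)
P=cloud(s)
for v in range(190,240,6): print(v,(P[v,280]*1000).round(1),s["image"][v,280])
E
```

```text
t 11.18 tcp [0.6186 0.2439 0.0359] rpy [3.141e+00 5.000e-03 1.000e-03] F [-5.3 -0.1  9.1] w 0.0316 ff 30.0
n 2675 tilt 0.011 xrange [0.0123 0.0449] top z rel tcp at x=0 -0.0154
far top edge (tool mm) [43.6 -1.  16. ]
side edges y(tool mm) -16.6 16.4
190 [650.3 247.1  18.8] [231 228 226]
196 [647.  247.1  20.7] [229 202 151]
202 [643.3 247.1  21. ] [221 196 151]
208 [639.3 247.1  19.8] [229 226 225]
214 [635.8 247.1  21.3] [229 224 224]
220 [631.6 247.1  19.9] [230 227 226]
226 [627.7 247.1  19.7] [230 226 225]
232 [624.  247.1  20.5] [219 212 210]
238 [624.8 246.9  34.5] [89 71 57]
```

Emit:
carry_out --steps '[[[0,0,0],0,0.2],[[0,0,0],0,0],[[0,0,0],0,-0.1],[[0,0,-0.02],0,-0.1],[[0,0,-0.06],0,-0.2],[[-0.01,0,-0.12],0,-0.3],[[-0.02,0,-0.17],0,-0.3],[[-0.02,0,-0.2],0,-0.3],[[-0.02,0,-0.2],0,-0.3]]'

```text
time: 12.3
tool_pos: [0.6025, 0.2442, 0.2402]
ee_rot: [-3.139, -0.009, 0.0]
wrist_force: [-0.0, -0.2, -0.0]
width: 0.0607
finger_force: 0.0
```

```bash
python3 - <<'E'
from h import *
s=snap("wrist"); t=snap("top"); im=s["image"]
st(); np.savez("w8.npz",**s); np.savez("top1.npz",**t)
P=cloud(t)
o=np.vstack([cv2.resize(im,(588,441)),cv2.resize(t["image"][150:285,130:400],(588,294))])[:735]
o=cv2.resize(o,(480,600)); cv2.imwrite("pics/c2.png",o[:,:,::-1])
E
```

```text
t 12.4 tcp [0.6009 0.2436 0.2343] rpy [3.141 0.    0.   ] F [ 0.6 -0.6 -0.2] w 0.0613 ff 0.0
```

View pics/c2.png

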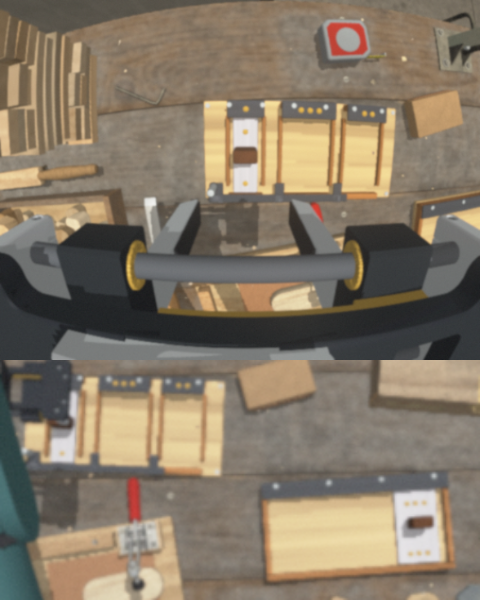

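Emit:
carry_out --steps '[[[-0.012,0.054,0],-0.05,-0.3],[[-0.024,0.108,0],-0.1,-0.3],[[-0.036,0.163,0],-0.15,-0.3],[[-0.048,0.217,0],-0.2,-0.3],[[-0.06,0.271,0],-0.25,-0.3],[[-0.073,0.325,0],-0.3,-0.3],[[-0.085,0.38,0],-0.4,-0.3],[[-0.097,0.434,0.02],-0.515,-0.3],[[-0.109,0.488,0.05],-0.515,-0.3],[[-0.121,0.5425,0.08],-0.515,-0.3]]'

```text
time: 13.65
tool_pos: [0.4786, -0.2986, 0.1517]
ee_rot: [-3.139, 0.003, 0.09]
wrist_force: [0.8, -0.7, 0.4]
width: 0.0609
finger_force: 0.0
```

Emit:
carry_out --steps '[[[0,0,0.03],0,-0.3],[[0,0,0.03],0,-0.3],[[0,0,0.03],0,-0.3]]'

```text
time: 14.02
tool_pos: [0.4804, -0.2972, 0.1251]
ee_rot: [-3.141, 0.001, 0.091]
wrist_force: [1.0, 0.3, -0.1]
width: 0.0608
finger_force: 0.0
```

```bash
python3 - <<'E'
from h import *
s=snap("wrist"); save(s,"w9",k=1.42); np.savez("w9.npz",**s); st(); P=cloud(s)
h=cv2.cvtColor(s["image"],cv2.COLOR_RGB2HSV).astype(int)
m=(P[...,2]>.063)&(P[...,2]<.072)&(h[...,1]>80)&(h[...,2]<160)&(P[...,0]>.4)&(P[...,0]<.56)&(P[...,1]<-.24)&(P[...,1]>-.36)
q=P[m]; r=cv2.minAreaRect((q[:,:2]*1000).astype(np.float32)); print("rib top",r,len(q),np.median(q[:,2]))
for z in studs(s,(150,280,200,370),.0205,amin=20): print(z)
E
```

```text
t 14.07 tcp [ 0.481  -0.2974  0.1262] rpy [ 3.141e+00 -1.000e-03  9.100e-02] F [-0.7 -0.6 -0.3] w 0.0611 ff 0.0
rib top ((480.5517272949219, -298.9102783203125), (16.872499465942383, 29.678966522216797), 5.382256984710693) 861 0.06721173186637015
([338.4, 215.0], 887, [478.0, -346.0])
([272.8, 175.4], 35, [508.3, -283.7])
([287.4, 175.6], 33, [509.4, -296.5])
([302.2, 175.8], 38, [510.4, -309.4])
([273.0, 256.3], 34, [432.7, -290.2])
([286.9, 256.4], 34, [433.8, -303.1])
([300.5, 256.5], 32, [434.9, -315.9])
([265.6, 276.8], 83, [410.7, -284.8])
```

View pics/w9.png

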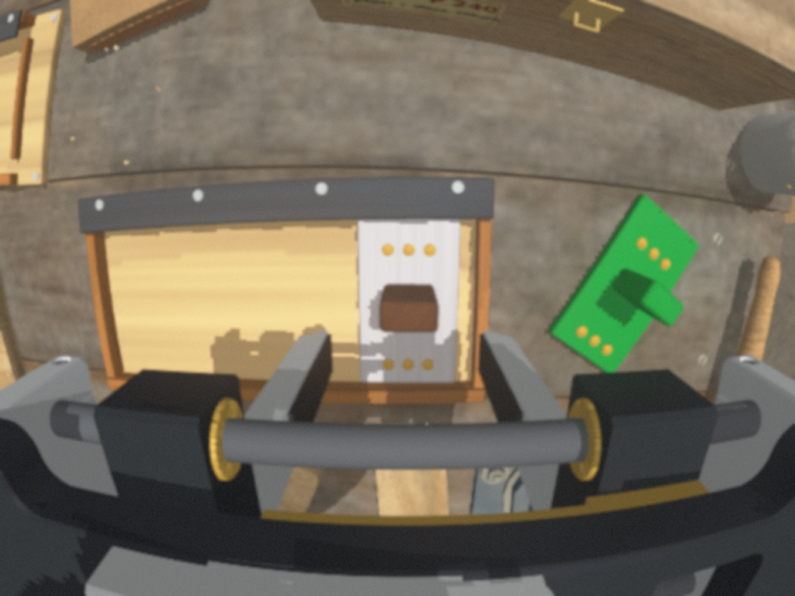

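Emit:
carry_out --steps '[[[0,0.0015,0.03],0,-0.1],[[0,0.0015,0.06],0,-0.1],[[0,0.0015,0.092],0,-0.1],[[0,0.0015,0.092],0,-0.1],[[0,0.0015,0.092],0,1],[[0,0.0015,0.092],0,1],[[0,0.0015,0.092],0,1],[[0,0.0015,0.092],0,1]]'

```text
time: 15.08
tool_pos: [0.4818, -0.2994, 0.0356]
ee_rot: [3.14, -0.003, 0.09]
wrist_force: [0.9, 2.3, 5.6]
width: 0.0317
finger_force: 30.0
```

Emit:
carry_out --steps '[[[0,0,-0.004],0,1],[[0,0,-0.009],0,1],[[0.0012,0,-0.0097],0,1],[[0.0024,0,-0.0113],0,1],[[0.005,0,-0.0144],0,1],[[0.0078,0,-0.0173],0,1],[[0.0109,0,-0.02],0,1],[[0.0122,0,-0.0215],0,1],[[0.0137,0,-0.024],0,1],[[0.0137,0,-0.024],0,1]]'

```text
time: 16.32
tool_pos: [0.4951, -0.2976, 0.0569]
ee_rot: [-3.141, -0.002, 0.09]
wrist_force: [1.7, -2.6, -16.7]
width: 0.0316
finger_force: 30.0
```

```bash
python3 - <<'E'
from h import *
s=snap("wrist"); tilt(s); far(s)
E
```

```text
t 16.38 tcp [ 0.4951 -0.2976  0.0568] rpy [-3.141e+00 -2.000e-03  9.000e-02] F [  3.2  -1.5 -17. ] w 0.0318 ff 30.0
n 1400 tilt 0.324 xrange [0.0124 0.0338] top z rel tcp at x=0 -0.0183
far top edge (tool mm) [32.5 -1.1 28.1]
side edges y(tool mm) -30.4 30.3
```

Emit:
carry_out --steps '[[[-0.004,0,0],0,1],[[-0.01,0,0],0,1],[[-0.017,0,0],0,1],[[-0.025,0,-0.001],0,1],[[-0.026,0,-0.008],0,1],[[-0.026,0,-0.02],0,1],[[-0.026,0,-0.045],0,1],[[-0.026,0,-0.08],0,1],[[-0.026,0,-0.11],0,1],[[-0.026,0,-0.11],0,1]]'

```text
time: 17.62
tool_pos: [0.4702, -0.3017, 0.1717]
ee_rot: [3.136, -0.006, 0.09]
wrist_force: [0.5, 0.2, -3.4]
width: 0.0319
finger_force: 30.0
```

```bash
python3 - <<'E'
from h import *
s=snap("wrist"); tilt(s); far(s); go([.570,.154,.225],0)
E
```

```text
t 17.68 tcp [ 0.4691 -0.3009  0.169 ] rpy [ 3.139e+00 -3.000e-03  9.000e-02] F [-0.1 -0.2 -3.6] w 0.0317 ff 30.0
n 2258 tilt 0.255 xrange [0.0124 0.0442] top z rel tcp at x=0 -0.0168
far top edge (tool mm) [43.6 -0.  27.9]
side edges y(tool mm) -29.3 31.2
t 17.68 tcp [ 0.4691 -0.3009  0.169 ] rpy [ 3.139e+00 -3.000e-03  9.000e-02] F [-0.1 -0.2 -3.6] w 0.0317 ff 30.0
shift [ 0.1416 -0.4438 -0.0568]
turn(10deg, tool z down) 0.517 or -17.483 q6 0.81
```

Emit:
carry_out --steps '[[[0,0,-0.03],0,1],[[0.01,-0.025,-0.055],0,1],[[0.025,-0.07,-0.057],0,1],[[0.04,-0.12,-0.057],0.1,1],[[0.056,-0.17,-0.057],0.2,1],[[0.072,-0.22,-0.057],0.3,1],[[0.088,-0.27,-0.057],0.4,1],[[0.104,-0.32,-0.057],0.5,1],[[0.12,-0.37,-0.057],0.517,1],[[0.132,-0.41,-0.057],0.517,1]]'

```text
time: 18.92
tool_pos: [0.5621, 0.122, 0.2217]
ee_rot: [3.141, 0.004, 0.001]
wrist_force: [0.6, -0.7, -3.5]
width: 0.0319
finger_force: 30.0
```

Emit:
carry_out --steps '[[[0.006,-0.022,0],0,1],[[0.01,-0.034,0],0,1],[[0.01,-0.034,0],0,1],[[0.01,-0.034,0],0,1]]'

```text
time: 19.42
tool_pos: [0.5729, 0.1525, 0.2243]
ee_rot: [3.141, 0.0, -0.002]
wrist_force: [-0.5, 0.3, -3.1]
width: 0.0316
finger_force: 30.0
```

```bash
python3 - <<'E'
from h import *
s=snap("wrist"); tilt(s); far(s); np.savez("w10.npz",**s)
for z in studs(s,(70,120,180,470),.0335,amin=25): print(z)
E
```

```text
t 19.48 tcp [0.5729 0.1525 0.2244] rpy [ 3.141e+00 -0.000e+00 -2.000e-03] F [-0.2  0.3 -2.9] w 0.0321 ff 30.0
n 2130 tilt 0.259 xrange [0.0125 0.043 ] top z rel tcp at x=0 -0.0199
far top edge (tool mm) [42.3 -1.1 31.6]
side edges y(tool mm) -30.4 30.3
([450.2, 98.4], 1505, [690.1, -50.2])
([272.5, 99.1], 39, [677.7, 166.4])
([284.1, 99.1], 39, [677.5, 153.4])
([295.8, 99.1], 40, [677.6, 140.3])
([205.5, 101.0], 40, [677.9, 243.3])
([357.4, 101.0], 39, [677.4, 69.8])
([368.2, 101.4], 35, [677.6, 57.0])
([230.2, 114.3], 70, [661.2, 214.5])
([249.9, 114.9], 65, [659.9, 191.9])
([318.1, 114.5], 69, [660.3, 115.1])
([332.0, 114.2], 78, [661.0, 99.2])
([187.4, 116.6], 36, [660.8, 265.3])
([385.5, 116.4], 49, [661.2, 35.8])
```

Emit:
carry_out --steps '[[[0.015,-0.001,0.02],0,1],[[0.03,-0.001,0.04],0,1],[[0.043,-0.001,0.065],0,1],[[0.043,-0.001,0.09],0,1],[[0.043,-0.001,0.115],0,1],[[0.043,-0.001,0.135],0,1],[[0.043,-0.001,0.15],0,1],[[0.043,-0.001,0.16],0,1],[[0.043,-0.001,0.165],0,1],[[0.043,-0.001,0.165],0,1]]'

```text
time: 20.72
tool_pos: [0.616, 0.1549, 0.0596]
ee_rot: [-3.142, -0.001, -0.0]
wrist_force: [0.6, -0.3, -3.4]
width: 0.0319
finger_force: 30.0
```

```bash
python3 - <<'E'
from h import *
s=snap("wrist"); tilt(s); far(s); np.savez("w11.npz",**s); save(s,"w11",k=1)
E
```

```text
t 20.77 tcp [0.6163 0.155  0.06  ] rpy [-3.141e+00 -1.000e-03 -0.000e+00] F [ 0.3  0.5 -2.8] w 0.032 ff 30.0
n 2158 tilt 0.276 xrange [0.0126 0.0432] top z rel tcp at x=0 -0.0199
far top edge (tool mm) [42.7 -1.1 31.8]
side edges y(tool mm) -30.3 30.4
```

View pics/w11.png

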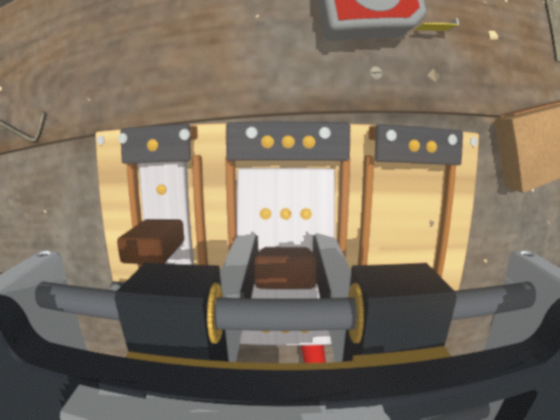

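Emit:
carry_out --steps '[[[0,0.0012,0.003],0,1],[[0,0.0012,0.0065],0,1],[[0.003,0.0012,0.007],0,1],[[0.007,0.0012,0.007],0,1],[[0.011,0.0012,0.007],0,1],[[0.015,0.0012,0.007],0,1],[[0.019,0.0012,0.007],0,1],[[0.019,0.0012,0.007],0,1],[[0.019,0.0012,0.007],0,1]]'

```text
time: 21.9
tool_pos: [0.6349, 0.1536, 0.0522]
ee_rot: [3.141, -0.0, -0.0]
wrist_force: [-0.0, 0.3, -3.7]
width: 0.0318
finger_force: 30.0
```

```bash
python3 - <<'E'
from h import *
s=snap("wrist"); tilt(s); far(s); P=cloud(s)
for v in range(177,215,4): print(v,(P[v,280]*1000).round(1),s["image"][v,280])
E
```

```text
t 21.95 tcp [0.6349 0.1537 0.0522] rpy [ 3.141 -0.    -0.   ] F [-0.4 -0.4 -3.7] w 0.032 ff 30.0
n 1039 tilt 0.23 xrange [0.0124 0.0294] top z rel tcp at x=0 -0.0204
far top edge (tool mm) [28.5 -1.1 27.2]
side edges y(tool mm) -30.3 30.1
177 [674.4 156.9  32.4] [135 121 102]
181 [671.9 156.9  32.4] [106 105 106]
185 [669.5 156.9  32.7] [105 103 105]
189 [667.1 156.9  33.5] [110 107 107]
193 [663.1 157.   25.6] [240 236 236]
197 [660.7 157.   26.7] [242 238 238]
201 [658.1 157.   26.7] [241 238 238]
205 [655.8 157.   28.1] [241 239 238]
209 [653.4 156.9  29.3] [238 230 221]
213 [650.8 157.   29.3] [230 202 147]
```

Far edge is under the lip with no contact force; pivot down as before.

Emit:
carry_out --steps '[[[0,0,0.0015],0,1],[[-0.002,0,0.003],0,1],[[-0.0045,0,0.005],0,1],[[-0.007,0,0.0073],0,1],[[-0.0095,0,0.0097],0,1],[[-0.0115,0,0.0121],0,1],[[-0.013,0,0.0145],0,1],[[-0.0135,0,0.0165],0,1],[[-0.0135,0,0.0175],0,1],[[-0.0135,0,0.018],0,1]]'

```text
time: 23.2
tool_pos: [0.6197, 0.1537, 0.0369]
ee_rot: [3.141, 0.003, -0.0]
wrist_force: [-6.1, -1.5, 15.3]
width: 0.0315
finger_force: 30.0
```

```bash
python3 - <<'E'
from h import *
s=snap("wrist"); tilt(s); far(s)
P=cloud(s)
for v in range(195,240,8): print(v,(P[v,260]*1000).round(1),s["image"][v,260])
E
```

```text
t 23.25 tcp [0.6197 0.1537 0.0369] rpy [3.141e+00 3.000e-03 0.000e+00] F [-6.  -1.4 14.2] w 0.0318 ff 30.0
n 2241 tilt -0.008 xrange [0.0122 0.0435] top z rel tcp at x=0 -0.0175
far top edge (tool mm) [41.7 -1.1 17.4]
side edges y(tool mm) -30.4 30.1
195 [648.8 169.   21.9] [232 198 121]
203 [643.2 169.3  19.2] [228 212 182]
211 [638.2 169.3  19.7] [237 233 233]
219 [633.5 169.3  21. ] [235 232 232]
227 [627.9 169.5  19.9] [236 232 231]
235 [622.6 169.6  19.7] [186 177 175]
```

Emit:
carry_out --steps '[[[0,0,0],0,0.2],[[0,0,0],0,0],[[0,0,0],0,-0.1],[[0,0,-0.02],0,-0.1],[[0,0,-0.06],0,-0.1],[[-0.02,-0.03,-0.12],0,0.2],[[-0.05,-0.07,-0.17],0,0.5],[[-0.08,-0.09,-0.19],0,1],[[-0.08,-0.09,-0.19],0,1],[[-0.08,-0.09,-0.19],0,1]]'

```text
time: 24.5
tool_pos: [0.5415, 0.2433, 0.2245]
ee_rot: [3.141, -0.001, -0.0]
wrist_force: [0.2, 0.4, -0.2]
width: 0.0048
finger_force: 0.0
```

```bash
python3 - <<'E'
from h import *
s=snap("wrist"); save(s,"w12",k=1.42); np.savez("w12.npz",**s); st(); P=cloud(s)
m=(P[...,2]>.045)&(P[...,2]<.075)&(P[...,0]>.5)&(P[...,0]<.6)&(P[...,1]>.26)&(P[...,1]<.33)
v,u=np.where(m); print("post",len(v),u.min(),u.max(),v.min(),v.max(),np.median(P[m],0).round(4),np.percentile(P[m][:,2],[50,95]))
k=(P[...,2]>.022)&(P[...,2]<.032)&(P[...,0]>.52)&(P[...,0]<.59)&(P[...,1]>.0)&(P[...,1]<.33); print("keeper",np.nanpercentile(P[k],[2,50,98],axis=0).round(4).tolist())
for n,y in(("N",.2434),("W",.1534)):
    m=(abs(P[...,1]-y)<.015)&(P[...,0]>.56)&(P[...,0]<.66)&(P[...,2]<.03)&(P[...,2]>.005); q=P[m]; c=np.polyfit(q[:,0]-.615,q[:,2],1); print(n,c.round(4),len(q))
E
```

```text
t 24.55 tcp [0.5415 0.2428 0.2232] rpy [ 3.14e+00  1.00e-03 -1.00e-03] F [ 0.6 -1.  -0.6] w 0.0019 ff 0.0
post 88 236 247 167 177 [0.5666 0.2893 0.0632] [0.06316347 0.06447554]
keeper [[0.5249, 0.0664, 0.0222], [0.5492, 0.1906, 0.026], [0.5702, 0.293, 0.028]]
N [0.0153 0.0204] 1894
W [0.0218 0.0209] 1829
```

View pics/w12.png

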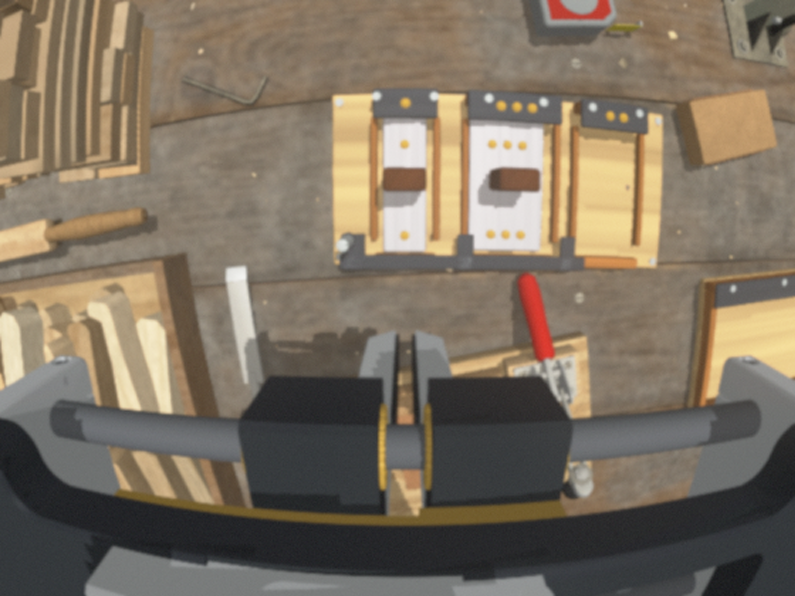

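Emit:
carry_out --steps '[[[0.01,-0.02,0.03],0,0.15],[[0.025,-0.0465,0.07],0,0.15],[[0.025,-0.0465,0.11],0,0.15],[[0.025,-0.0465,0.13],0,0.15],[[0.025,-0.0465,0.16],0,0.15],[[0.025,-0.0465,0.188],0,0.15],[[0.025,-0.0465,0.188],0,0.15],[[0.025,-0.0465,0.188],0,1],[[0.025,-0.0465,0.188],0,1],[[0.025,-0.0465,0.188],0,1]]'

```text
time: 25.8
tool_pos: [0.5672, 0.2905, 0.0378]
ee_rot: [-3.141, -0.002, -0.0]
wrist_force: [-0.3, -1.0, 0.1]
width: 0.0136
finger_force: 0.0
```

Emit:
carry_out --steps '[[[0,0,0],0,1],[[0,0,0],0,1],[[0,0,0],0,1]]'

```text
time: 26.18
tool_pos: [0.567, 0.2904, 0.0374]
ee_rot: [-3.141, -0.002, -0.0]
wrist_force: [-0.8, 0.3, 5.2]
width: 0.0094
finger_force: 30.0
```

Emit:
carry_out --steps '[[[0,0.005,0],0,1],[[0,0.011,0],0,1],[[0,0.018,0],0,1],[[0,0.025,0],0,1],[[0,0.032,0],0,1],[[0,0.038,0],0,1],[[0,0.043,0],0,1],[[0,0.0455,0],0,1],[[0,0.0475,0],0,1],[[0,0.0475,0],0,1]]'

```text
time: 27.42
tool_pos: [0.5669, 0.2505, 0.0375]
ee_rot: [-3.127, -0.003, 0.002]
wrist_force: [0.8, 16.5, 2.2]
width: 0.0093
finger_force: 30.1
```

```bash
python3 - <<'E'
from h import *
s=snap("wrist"); t=snap("scene"); st(); np.savez("w13.npz",**s); np.savez("sc13.npz",**t)
a=cv2.resize(s["image"][150:330,150:430],(560,360)); b=cv2.resize(t["image"][195:315,150:280],(390,360),interpolation=cv2.INTER_CUBIC)
o=np.hstack([a,b]); o=cv2.resize(o,(798,302)); cv2.imwrite("pics/c3.png",o[:,:,::-1])
E
```

```text
t 27.52 tcp [0.5669 0.2505 0.0375] rpy [-3.127e+00 -3.000e-03  2.000e-03] F [ 1.6 16.4  1.8] w 0.0091 ff 30.1
```

View pics/c3.png

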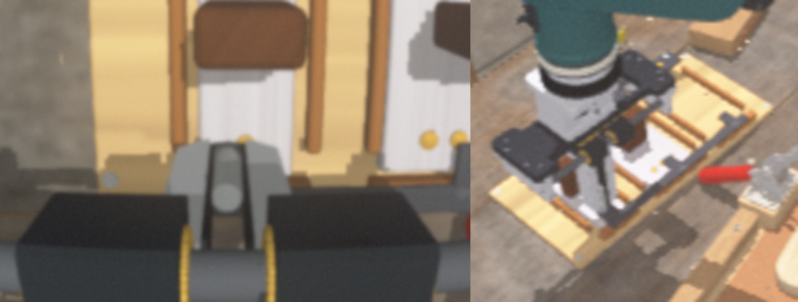

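Emit:
carry_out --steps '[[[0,-0.006,0],0,0.5],[[0,-0.006,0],0,0.4],[[0,-0.006,0],0,0.3],[[0,-0.006,-0.04],0,0.3],[[-0.02,-0.006,-0.09],0,0.3],[[-0.04,-0.006,-0.14],0,0.5],[[-0.04,-0.006,-0.17],0,1],[[-0.04,-0.006,-0.17],0,1],[[-0.04,-0.006,-0.17],0,1]]'

```text
time: 28.65
tool_pos: [0.5258, 0.248, 0.2041]
ee_rot: [3.14, 0.003, -0.001]
wrist_force: [-0.3, -0.1, 0.4]
width: 0.0007
finger_force: 0.0
```

```bash
python3 - <<'E'
from h import *
s=snap("wrist"); np.savez("w14.npz",**s); st(); P=cloud(s)
m=(P[...,2]>.045)&(P[...,2]<.075)&(P[...,0]>.5)&(P[...,0]<.59)&(P[...,1]>.22)&(P[...,1]<.33)
print("post",m.sum(),np.median(P[m],0).round(4))
k=(P[...,2]>.022)&(P[...,2]<.032)&(P[...,0]>.52)&(P[...,0]<.59)&(P[...,1]>.0)&(P[...,1]<.33); print("keeper",np.nanpercentile(P[k],[2,50,98],axis=0).round(4).tolist())
save(s,"w14",(60,200,225,475),3.2)
for n,y in(("N",.2434),("W",.1534)):
    m=(abs(P[...,1]-y)<.015)&(P[...,0]>.575)&(P[...,0]<.66)&(P[...,2]<.03)&(P[...,2]>.005); q=P[m]; c=np.polyfit(q[:,0]-.615,q[:,2],1); print(n,c.round(4),len(q))
E
```

```text
t 28.7 tcp [0.5255 0.2479 0.2034] rpy [ 3.14e+00  4.00e-03 -1.00e-03] F [-0.   0.3 -0.5] w 0.0003 ff 0.0
post 91 [0.5666 0.2499 0.0633]
keeper [[0.5252, 0.0592, 0.0222], [0.5482, 0.1584, 0.0262], [0.5716, 0.2556, 0.0283]]
N [0.0281 0.0207] 1731
W [0.0364 0.0214] 1650
```

View pics/w14.png

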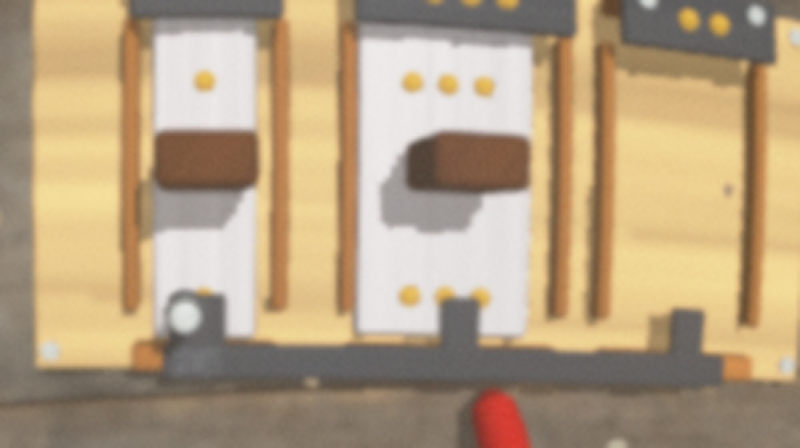

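```bash
python3 - <<'E'
from h import *
s=dict(np.load("w14.npz")); P=cloud(s)
def px(x,y): return int(225+x/3.2),int(60+y/3.2)
for n,(x,y) in dict(tabN=(210,310),tabN2=(210,325),postTop=(184,316),barL=(200,360),tabW=(460,320),barW=(460,360),handle=(492,410),handle2=(500,430),studW3=(481,297),W_right=(510,310),W_left=(375,310),Wfar=(400,60),Wfar2=(500,60),Nnear=(240,310),Nfar=(200,40),M=(687,330),gL=(128,200),gW=(347,200)).items():
    u,v=px(x,y); q=np.nanmedian(P[v-1:v+2,u-1:u+2].reshape(-1,3),0); print(n,(q*1000).round(1))
t=dict(np.load("sc13.npz")); Q=cloud(t); h=cv2.cvtColor(t["image"],cv2.COLOR_RGB2HSV).astype(int)
r=(h[...,1]>170)&(h[...,2]>90)&((h[...,0]<6)|(h[...,0]>172))&(Q[...,0]>.4)&(Q[...,0]<.6)&(Q[...,1]>0)&(Q[...,1]<.25)
print("handle",np.nanpercentile(Q[r],[2,50,98],axis=0).round(3).tolist())
E
```

```text
tabN [565.6 242.4  25.8]
tabN2 [560.2 242.4  26.3]
postTop [566.7 250.8  63.3]
barL [548.3 245.6  26.3]
tabW [561.3 157.7  26.3]
barW [548.2 156.6  25.8]
handle [529.  142.1  18.3]
handle2 [523.2 139.9  23.7]
studW3 [569.7 149.4  22.2]
W_right [565.2 138.5  20.3]
W_left [565.1 184.9  20. ]
Wfar [645.7 180.3  21.9]
Wfar2 [645.5 148.2  22.7]
Nnear [565.1 231.3  20.3]
Nfar [651.6 245.8  21.7]
M [558.2  80.2  26.3]
gL [601.4 269.4  20.3]
gW [601.5 196.1  20.1]
handle [[0.471, 0.124, 0.018], [0.498, 0.133, 0.037], [0.527, 0.141, 0.055]]
```

Emit:
carry_out --steps '[[[0.02,-0.015,0.02],0,1],[[0.041,-0.031,0.04],0,1],[[0.041,-0.031,0.08],0,1],[[0.041,-0.031,0.12],0,1],[[0.041,-0.031,0.15],0,1],[[0.041,-0.031,0.167],0,1],[[0.041,-0.031,0.167],0,1],[[0.041,-0.026,0.167],0,1],[[0.041,-0.021,0.167],0,1],[[0.041,-0.018,0.167],0,1]]'

```text
time: 29.95
tool_pos: [0.5684, 0.2678, 0.0411]
ee_rot: [-3.138, -0.003, -0.001]
wrist_force: [-0.2, 5.1, 0.2]
width: 0.0005
finger_force: 3.0
```

Emit:
carry_out --steps '[[[0,0.002,0],0,1],[[0,0.002,0],0,1]]'

```text
time: 30.2
tool_pos: [0.5684, 0.2678, 0.0411]
ee_rot: [-3.135, -0.004, 0.0]
wrist_force: [0.3, 6.5, 1.4]
width: 0.0003
finger_force: 3.5
```

```bash
python3 - <<'E'
from h import *
for nm in("w12","w14"):
    s=dict(np.load(nm+".npz")); P=cloud(s); h=cv2.cvtColor(s["image"],cv2.COLOR_RGB2HSV).astype(int)
    X,Y,Z=P[...,0],P[...,1],P[...,2]
    def fit(m,l):
        q=P[m]; A=np.c_[q[:,0]-.616,q[:,1]-.153,np.ones(len(q))]; c=np.linalg.lstsq(A,q[:,2],rcond=None)[0]; r=q[:,2]-A@c
        ok=abs(r)<.003; c=np.linalg.lstsq(A[ok],q[ok,2],rcond=None)[0]; print(nm,l,ok.sum(),"slope x,y",c[:2].round(4),"z at (.616,.153)",(c[2]*1000).round(2)); return c
    inx=(X>.572)&(X<.655)
    fit(inx&(abs(Y-.0635)<.026)&(Z<.016),"floorM")
    fit(inx&(((abs(Y-.280)<.008))|(abs(Y-.0635)<.026))&(Z<.016),"floor")
    wh=(h[...,1]<35)&(h[...,2]>190)
    for l,y in(("N",.2434),("W",.1534)):
        m=inx&(abs(Y-y)<.045)&wh&(Z<.03)&(Z>.012); fit(m,l)
        for x0 in(.565,.58,.6,.635,.65):
            k=(abs(X-x0)<.003)&(abs(Y-y)<.045)&wh&(Z>.012)&(Z<.03); print("   x",x0,"y range",(np.nanpercentile(Y[k],[1,99])*1000).round(1),"z",(np.median(Z[k])*1000).round(1), "floorM z",(np.median(Z[(abs(X-x0)<.003)&(abs(Y-.0635)<.025)&(Z<.016)])*1000).round(1))
E
```

```text
w12 floorM 2762 slope x,y [ 0.0406 -0.0246] z at (.616,.153) 10.1
w12 floor 3738 slope x,y [ 0.0352 -0.0092] z at (.616,.153) 11.46
w12 N 1423 slope x,y [0.0183 0.    ] z at (.616,.153) 20.27
   x 0.565 y range [228.  260.8] z 19.8 floorM z 10.4
   x 0.58 y range [227.  260.9] z 19.8 floorM z 11.0
   x 0.6 y range [227.2 233.8] z 20.2 floorM z 11.5
   x 0.635 y range [227.6 260.4] z 20.6 floorM z 13.0
   x 0.65 y range [227.9 260.2] z 21.1 floorM z 13.9
w12 W 2641 slope x,y [ 0.022  -0.0104] z at (.616,.153) 20.77
   x 0.565 y range [132.6 185.7] z 19.8 floorM z 10.4
   x 0.58 y range [132.5 190.7] z 19.9 floorM z 11.0
   x 0.6 y range [133.3 190.5] z 20.2 floorM z 11.5
   x 0.635 y range [135.5 191.5] z 21.1 floorM z 13.0
   x 0.65 y range [136.4 192.2] z 21.5 floorM z 13.9
w14 floorM 2794 slope x,y [ 0.0514 -0.0298] z at (.616,.153) 10.7
w14 floor 3909 slope x,y [ 0.0419 -0.0118] z at (.616,.153) 12.2
w14 N 1552 slope x,y [0.0248 0.0001] z at (.616,.153) 20.65
   x 0.565 y range [227.9 260.1] z 19.6 floorM z 11.2
   x 0.58 y range [228.1 261. ] z 19.7 floorM z 11.5
   x 0.6 y range [227.3 233.5] z 20.0 floorM z 12.3
   x 0.635 y range [227.9 260.5] z 20.9 floorM z 14.2
   x 0.65 y range [228.1 260.4] z 21.6 floorM z 15.0
w14 W 2834 slope x,y [ 0.031  -0.0145] z at (.616,.153) 21.36
   x 0.565 y range [132.8 190.3] z 20.1 floorM z 11.2
   x 0.58 y range [134.2 190.7] z 20.3 floorM z 11.5
   x 0.6 y range [134.6 191.7] z 20.6 floorM z 12.3
   x 0.635 y range [138.1 193.1] z 21.7 floorM z 14.2
   x 0.65 y range [140.2 193.7] z 22.4 floorM z 15.0
```

```bash
python3 - <<'E'
from h import *
for nm in("w12","w14"):
    s=dict(np.load(nm+".npz")); h=cv2.cvtColor(s["image"],cv2.COLOR_RGB2HSV).astype(int)
    v,u=np.mgrid[60:230,150:480]; W=np.array([plane(s,a,b,.027,True)[:2] for a,b in zip(u.ravel(),v.ravel())]).reshape(*u.shape,2)
    H,S,V=[h[60:230,150:480,i] for i in range(3)]; dk=(S<70)&(V<125)
    for x0 in(.549,.561,.565):
        m=dk&(abs(W[...,0]-x0)<.0015); y=np.sort(W[...,1][m]*1000); y=y[(y>-10)&(y<320)]
        g=np.split(y,np.where(np.diff(y)>3)[0]+1); print(nm,x0,[(a[0].round(1),a[-1].round(1)) for a in g if len(a)>5])
    og=(H<16)&(S>105)&(V<200)&(abs(W[...,0]-.549)<.004); y=np.sort(W[...,1][og]*1000); g=np.split(y,np.where(np.diff(y)>3)[0]+1); print("  orange at bar",[(a[0].round(1),a[-1].round(1)) for a in g if len(a)>5])
    og=(H<16)&(S>105)&(V<200)&(abs(W[...,0]-.585)<.004); y=np.sort(W[...,1][og]*1000); g=np.split(y,np.where(np.diff(y)>3)[0]+1); print("  guides",[(a[0].round(1),a[-1].round(1)) for a in g if len(a)>5])
E
```

```text
w12 0.549 [(np.float64(89.3), np.float64(296.4))]
w12 0.561 [(np.float64(99.5), np.float64(110.2)), (np.float64(188.2), np.float64(200.1)), (np.float64(278.3), np.float64(289.0))]
w12 0.565 [(np.float64(99.8), np.float64(110.4)), (np.float64(188.3), np.float64(200.2)), (np.float64(278.3), np.float64(287.7))]
  orange at bar [(np.float64(35.9), np.float64(86.8))]
  guides [(np.float64(34.5), np.float64(39.5)), (np.float64(99.4), np.float64(103.7)), (np.float64(115.2), np.float64(120.5)), (np.float64(193.4), np.float64(197.0)), (np.float64(216.7), np.float64(220.3)), (np.float64(266.5), np.float64(271.1))]
w14 0.549 [(np.float64(50.3), np.float64(257.8))]
w14 0.561 [(np.float64(59.8), np.float64(71.0)), (np.float64(149.0), np.float64(160.8)), (np.float64(238.0), np.float64(245.7))]
w14 0.565 [(np.float64(60.0), np.float64(71.2)), (np.float64(149.2), np.float64(161.0)), (np.float64(238.0), np.float64(244.6))]
  orange at bar [(np.float64(35.3), np.float64(47.7)), (np.float64(258.8), np.float64(267.7))]
  guides [(np.float64(35.4), np.float64(40.2)), (np.float64(98.7), np.float64(105.0)), (np.float64(115.1), np.float64(121.3)), (np.float64(193.1), np.float64(197.6)), (np.float64(216.3), np.float64(220.7)), (np.float64(267.4), np.float64(271.8))]
```

Emit:
carry_out --steps '[[[0,0.003,0],0,1],[[0,0.004,0],0,1],[[0,0.004,0],0,1],[[0,0.004,0],0,1]]'

```text
time: 30.7
tool_pos: [0.5684, 0.2677, 0.0413]
ee_rot: [-3.128, -0.005, 0.002]
wrist_force: [1.5, 14.8, -1.5]
width: 0.0005
finger_force: 7.4
```

Emit:
carry_out --steps '[[[0,-0.01,0],0,1],[[0,-0.012,-0.03],0,1],[[0,-0.012,-0.08],0,1],[[-0.04,0.02,-0.13],0,1],[[-0.08,0.06,-0.18],0,1],[[-0.12,0.1,-0.2],0,1],[[-0.14,0.12,-0.2],0,1],[[-0.14,0.12,-0.2],0,1],[[-0.14,0.12,-0.2],0,1]]'

```text
time: 31.82
tool_pos: [0.4276, 0.1406, 0.2392]
ee_rot: [3.141, -0.0, -0.001]
wrist_force: [-0.8, 1.5, -0.4]
width: 0.0002
finger_force: 0.0
```

```bash
python3 - <<'E'
from h import *
s=snap("wrist"); np.savez("w15.npz",**s); st(); h=cv2.cvtColor(s["image"],cv2.COLOR_RGB2HSV).astype(int)
v,u=np.mgrid[0:260,60:520]
def grid(z): return np.array([plane(s,a,b,z,True)[:2]*1000 for a,b in zip(u.ravel(),v.ravel())]).reshape(*u.shape,2)
H,S,V=[h[0:260,60:520,i] for i in range(3)]
def runs(W,m,x0,d=1.5):
    y=np.sort(W[...,1][m&(abs(W[...,0]-x0)<d)]); y=y[(y>20)&(y<310)]
    return [(a[0].round(1),a[-1].round(1)) for a in np.split(y,np.where(np.diff(y)>3)[0]+1) if len(a)>5]
W=grid(.027); dk=(S<70)&(V<125)
for x0 in(549,563): print("keeper",x0,runs(W,dk,x0))
W=grid(.020); wh=(S<40)&(V>165); og=(H<16)&(S>105)&(V<200)
for x0 in(575,590,640,655): print(x0,"white",runs(W,wh,x0),"guides",runs(W,og,x0))
W=grid(.064); m=(S<60)&(V>60)&(abs(W[...,0]-567)<15)&(abs(W[...,1]-250)<12)
for z in studs(s,(0,260,60,520),.0335,amin=15): 
    if 550<z[2][0]<700 and 20<z[2][1]<300: print(z)
t=snap("top"); np.savez("top2.npz",**t); P=cloud(t); hh=cv2.cvtColor(t["image"],cv2.COLOR_RGB2HSV).astype(int)
import m as M
X,Y,Z=P[...,0],P[...,1],P[...,2]; reg=(X>.5)&(X<.72)&(Y>0)&(Y<.31)
M.rect(P,reg&(Z>.045)&(Z<.085)&(hh[...,2]<150)&(hh[...,1]>80),"rib")
M.rect(P,reg&(Z>.012)&(Z<.035)&(hh[...,1]<25)&(hh[...,2]>170),"plate")
M.rect(P,reg&(Z>.016)&(Z<.075)&(hh[...,1]<60)&(hh[...,2]<150)&(X<.6),"keeper")
E
```

```text
t 31.88 tcp [0.4276 0.1409 0.2387] rpy [ 3.141e+00  1.000e-03 -0.000e+00] F [0.7 0.4 0.7] w 0.0004 ff 0.0
keeper 549 [(np.float64(49.0), np.float64(256.7))]
keeper 563 [(np.float64(60.1), np.float64(70.0)), (np.float64(149.1), np.float64(158.6)), (np.float64(237.7), np.float64(255.5))]
575 white [(np.float64(127.5), np.float64(189.5)), (np.float64(225.5), np.float64(268.3))] guides [(np.float64(30.4), np.float64(34.3)), (np.float64(95.8), np.float64(99.5)), (np.float64(111.7), np.float64(115.3)), (np.float64(191.9), np.float64(195.6)), (np.float64(215.5), np.float64(219.3))]
590 white [(np.float64(127.5), np.float64(189.6)), (np.float64(225.7), np.float64(260.7))] guides [(np.float64(30.1), np.float64(34.1)), (np.float64(95.7), np.float64(99.4)), (np.float64(111.6), np.float64(116.5)), (np.float64(192.0), np.float64(195.8)), (np.float64(214.4), np.float64(219.5)), (np.float64(265.9), np.float64(270.0))]
640 white [(np.float64(127.3), np.float64(143.3)), (np.float64(176.6), np.float64(189.1)), (np.float64(225.7), np.float64(241.3)), (np.float64(247.8), np.float64(259.7))] guides [(np.
[... 817 characters left out ...]
, 265.1])
([260.3, 13.7], 15, [641.8, 170.4])
([182.7, 58.9], 203, [588.8, 264.7])
rib px [162.2 183.5] ctr [613.8 244.3] size [18.8 30.3] long axis yaw 0.4 z [0.0559 0.0663 0.0701]
rib px [195.3 184.1] ctr [613.4 157.6] size [27.4 14.2] long axis yaw -0.43 z [0.0535 0.0672 0.0701]
plate px [166.8 174.1] ctr [641.6 245. ] size [35.4 41.8] long axis yaw 88.16 z [0.0166 0.0198 0.023 ]
plate px [197.5 188.2] ctr [608.8 159.7] size [105.9  63.4] long axis yaw -89.46 z [0.0167 0.0201 0.023 ]
plate px [166.6 197.8] ctr [579.9 244.7] size [52.1 34.5] long axis yaw -88.06 z [0.0166 0.0197 0.0226]
keeper px [196.1 209.6] ctr [553.4 154.7] size [ 28.1 208.8] long axis yaw 0.03 z [0.0231 0.0264 0.0294]
```

Emit:
carry_out --steps '[[[0.035,-0.02,0],0,1],[[0.07,-0.045,0],0,1],[[0.105,-0.065,0],0,1],[[0.139,-0.085,0.02],0,1],[[0.139,-0.085,0.06],0,1],[[0.139,-0.085,0.1],0,1],[[0.139,-0.085,0.14],0,1],[[0.139,-0.085,0.18],0,1],[[0.139,-0.085,0.196],0,1],[[0.139,-0.085,0.196],0,1]]'

```text
time: 33.17
tool_pos: [0.5656, 0.2258, 0.0414]
ee_rot: [3.14, 0.003, 0.0]
wrist_force: [0.1, -0.5, -0.6]
width: 0.0007
finger_force: 0.0
```

Emit:
carry_out --steps '[[[0,-0.008,0],0,1],[[0,-0.015,0],0,1],[[0,-0.022,0],0,1],[[0,-0.029,0],0,1],[[0,-0.036,0],0,1],[[0,-0.043,0],0,1],[[0,-0.048,0],0,1],[[0,-0.052,0],0,1],[[0,-0.055,0],0,1],[[0,-0.055,0],0,1]]'

```text
time: 34.42
tool_pos: [0.5662, 0.2784, 0.0431]
ee_rot: [3.137, 0.001, -0.001]
wrist_force: [0.5, -7.9, 2.7]
width: 0.0002
finger_force: 3.4
```

Emit:
carry_out --steps '[[[0,0.006,0],0,1],[[0,0.008,-0.02],0,1],[[0,0.008,-0.06],0,1],[[0,-0.02,-0.06],0,1],[[0,-0.045,-0.06],0,1],[[0,-0.045,-0.06],0,1],[[0,-0.045,-0.03],0,1],[[0,-0.045,0],0,1],[[0,-0.045,0],0,1]]'

```text
time: 35.55
tool_pos: [0.5637, 0.3239, 0.039]
ee_rot: [3.137, 0.008, -0.0]
wrist_force: [1.0, 0.5, 0.2]
width: 0.0006
finger_force: 0.0
```

```bash
python3 - <<'E'
from h import *
go([.567,.263,.041])
E
```

```text
t 35.55 tcp [0.5637 0.3239 0.039 ] rpy [ 3.137  0.008 -0.   ] F [1.  0.5 0.2] w 0.0006 ff 0.0
shift [ 0.0033  0.0609 -0.0017]
```

Emit:
carry_out --steps '[[[0.002,0.008,0],0,1],[[0.002,0.016,0],0,1],[[0.002,0.024,0],0,1],[[0.002,0.032,0],0,1],[[0.002,0.04,0],0,1],[[0.002,0.047,0],0,1],[[0.002,0.053,0],0,1],[[0.002,0.058,0],0,1],[[0.002,0.062,0],0,1],[[0.002,0.062,0],0,1]]'

```text
time: 36.8
tool_pos: [0.5682, 0.2677, 0.0434]
ee_rot: [-3.134, -0.001, 0.001]
wrist_force: [0.2, 9.9, -0.3]
width: 0.0003
finger_force: 5.2
```

Emit:
carry_out --steps '[[[0,-0.01,0],0,1],[[0,-0.015,-0.03],0,1],[[0,-0.015,-0.08],0,1],[[-0.04,0.02,-0.13],0,1],[[-0.08,0.06,-0.18],0,1],[[-0.12,0.1,-0.2],0,1],[[-0.14,0.12,-0.2],0,1],[[-0.14,0.12,-0.2],0,1],[[-0.14,0.12,-0.2],0,1]]'

```text
time: 37.92
tool_pos: [0.4284, 0.1436, 0.2427]
ee_rot: [3.141, 0.001, -0.001]
wrist_force: [0.4, -0.1, -0.8]
width: 0.0005
finger_force: 0.0
```

```bash
python3 - <<'E'
from h import *
import m as M
s=snap("wrist"); st(); h=cv2.cvtColor(s["image"],cv2.COLOR_RGB2HSV).astype(int)
v,u=np.mgrid[0:260,60:520]
def grid(z): return np.array([plane(s,a,b,z,True)[:2]*1000 for a,b in zip(u.ravel(),v.ravel())]).reshape(*u.shape,2)
H,S,V=[h[0:260,60:520,i] for i in range(3)]
def runs(W,m,x0,d=1.5):
    y=np.sort(W[...,1][m&(abs(W[...,0]-x0)<d)]); y=y[(y>20)&(y<310)]
    return [(a[0].round(1),a[-1].round(1)) for a in np.split(y,np.where(np.diff(y)>3)[0]+1) if len(a)>5]
W=grid(.027); dk=(S<70)&(V<125)
for x0 in(549,563): print("keeper",x0,runs(W,dk,x0))
W=grid(.020); wh=(S<40)&(V>165)
for x0 in(575,590,655): print(x0,"white",runs(W,wh,x0))
t=snap("top"); P=cloud(t); hh=cv2.cvtColor(t["image"],cv2.COLOR_RGB2HSV).astype(int)
X,Y,Z=P[...,0],P[...,1],P[...,2]; reg=(X>.5)&(X<.72)&(Y>0)&(Y<.31)
M.rect(P,reg&(Z>.012)&(Z<.035)&(hh[...,1]<25)&(hh[...,2]>170),"plate")
M.rect(P,reg&(Z>.016)&(Z<.075)&(hh[...,1]<60)&(hh[...,2]<150)&(X<.6),"keeper")
E
```

```text
t 37.98 tcp [0.4285 0.1438 0.2423] rpy [ 3.141e+00  2.000e-03 -0.000e+00] F [ 0.7  0.1 -0.5] w 0.0003 ff 0.0
keeper 549 [(np.float64(49.8), np.float64(256.6))]
keeper 563 [(np.float64(59.8), np.float64(69.8)), (np.float64(148.4), np.float64(158.0)), (np.float64(237.5), np.float64(255.4))]
575 white [(np.float64(127.8), np.float64(190.2)), (np.float64(226.5), np.float64(268.1))]
590 white [(np.float64(127.8), np.float64(190.3)), (np.float64(225.4), np.float64(260.5))]
655 white [(np.float64(127.5), np.float64(190.1)), (np.float64(225.7), np.float64(261.4))]
plate px [166.9 174.1] ctr [641.7 244.7] size [34.6 40.9] long axis yaw 87.22 z [0.017  0.0204 0.0232]
plate px [197.5 188.2] ctr [608.9 159.5] size [105.9  64. ] long axis yaw -89.33 z [0.0167 0.02   0.0231]
plate px [166.7 197.8] ctr [580.8 245.2] size [36.  52.3] long axis yaw 89.08 z [0.0163 0.0198 0.0227]
keeper px [196.1 209.6] ctr [553.7 155.2] size [ 27.7 210.1] long axis yaw 0.01 z [0.0232 0.0264 0.0296]
```

The keeper is back on the same hard stop. Both plates lie flat in their bays and the arm is clear, so I'm handing in.

```bash
python3 -c "
from bench import robot
print(robot.close_job())"
```

```text
the job is handed in; nothing more can be done
None
```

The narrow and wide platens lie flat in their own bays (the medium one was not there), the keeper is shut against its stop, nothing else was touched, and the job is handed in at about 38 s; I reopened and reshut the keeper once to confirm its full travel.

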